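Open the chassis and clear the stop knobs from its curved track

TASK

Open the blue chassis: loosen all three captive thumbscrews on its cover by turning each anticlockwise as far as its stop, and only then lift the cover off by its handle and lay it flat, handle up, in the middle of the dark rubber mat. Then clear the curved track inside: push every ball-headed knob (two to four of them) along the track to its exit gap, lift it out and put it in the cardboard tray. Leave the screwdriver, jar and tape alone.

Things in the scene. Friction and masses are not known exactly. Their poses are not given: they have to be found in the camera images.
- chassis: blue sheet-metal chassis, fixed, mm: 186 (x) x 262 (y): a floor and two upright walls 71 high along its +y and -y sides (outer faces at y = +-131), open at front and back. Origin: centre of its underside. Inward flanges 30 wide at y = +-98 to +-128, top 68 high, carry the cover; inside, on the floor, is an aluminium plate with a curved T-shaped track (see track_centre)
- track_centre (a point): centre of the curved track, on the track plate's top face, 16 mm above the chassis underside; axes as the chassis. The track's centre line is an arc of radius 50 about it. By angle anticlockwise from the chassis x axis it runs from its closed end at -117 deg through 0 to +75 as a slot 14 wide between 4 thick lips; from +75 to +128 the lips are missing: the exit gap, ending at a stop
- exit_gap (a point): where a knob's ball centre stands when the knob is in the middle of the exit gap (101 deg on the arc, 44 mm above the chassis underside); only here can a knob be lifted out
- cover_handle (a point): centre of the black bar handle (12 x, 90 y, 12 z mm) at the middle of the aluminium cover plate, 37 above its underside. z up; plate 176 (x) x 250 (y) x 3, 0.5 kg with screws. Screws at plate (-60, 113), (60, 113), (0, -113); their feet reach 12 below its underside, so laid down it stands on them, handle centre 49 above the mat's top. Starts seated in the chassis, 2 play
- mat: flat dark rubber mat, fixed, 220 (x) x 290 (y) x 4 mm thick; origin: centre of its underside on the bench
- tray: loose open cardboard parts tray, 180 (x) x 150 (y) x 40 mm high, walls and floor 5 thick, 0.35 kg; origin: centre of its underside
- screw_a_grip (a point): dark steel wing-shaped head of a captive thumbscrew, 30 long x 10 wide x 30 high (mm), on the cover plate near its +y side, -x corner. The point is on the turning axis, 24 above the plate's top face, 9 below the wing's top. z up; x along the wing, so fingers close along y on its flat sides 10 apart; attitude turns with the screw. Keep fingertips 5 above the plate to clear its collar
- screw_a (a joint): turn of that thumbscrew, rad: 0 = done up tight, 2.4 = fully loosened, against its stop. Grows anticlockwise seen from above; starts anywhere from 0 to 1.0. Turns stiffly (0.05 Nm), stays where left, does not rise. Its 20 x 5 mm crossbar foot hooks under the chassis flange and comes up through the slot only within about 0.2 rad of the stop
- screw_b_grip (a point): dark steel wing-shaped head of a captive thumbscrew, 30 long x 10 wide x 30 high (mm), on the cover plate near its +y side, +x corner. The point is on the turning axis, 24 above the plate's top face, 9 below the wing's top. z up; x along the wing, so fingers close along y on its flat sides 10 apart; attitude turns with the screw. Keep fingertips 5 above the plate to clear its collar
- screw_b (a joint): turn of that thumbscrew, rad: 0 = done up tight, 2.4 = fully loosened, against its stop. Grows anticlockwise seen from above; starts anywhere from 0 to 1.0. Turns stiffly (0.05 Nm), stays where left, does not rise. Its 20 x 5 mm crossbar foot hooks under the chassis flange and comes up through the slot only within about 0.2 rad of the stop
- screw_c_grip (a point): dark steel wing-shaped head of a captive thumbscrew, 30 long x 10 wide x 30 high (mm), on the cover plate near its -y side, middle. The point is on the turning axis, 24 above the plate's top face, 9 below the wing's top. z up; x along the wing, so fingers close along y on its flat sides 10 apart; attitude turns with the screw. Keep fingertips 5 above the plate to clear its collar
- screw_c (a joint): turn of that thumbscrew, rad: 0 = done up tight, 2.4 = fully loosened, against its stop. Grows anticlockwise seen from above; starts anywhere from 0 to 1.0. Turns stiffly (0.05 Nm), stays where left, does not rise. Its 20 x 5 mm crossbar foot hooks under the chassis flange and comes up through the slot only within about 0.2 rad of the stop
- knob_a_ball (a point): centre of the black 24 mm ball on a stop knob (may be absent): ball centre 40 above the underside of a round slippery plastic foot 30 diameter x 6 thick, on a white 10 stem; 0.07 kg. z from foot to ball. Starts upright in the covered track (ball centre 44 above chassis underside), foot under the lips, free to slide with 2 play; knobs about 46 deg or more apart on the arc, first 55 deg from exit
- knob_b_ball (a point): centre of the black 24 mm ball on a stop knob (may be absent): ball centre 40 above the underside of a round slippery plastic foot 30 diameter x 6 thick, on a white 10 stem; 0.07 kg. z from foot to ball. Starts upright in the covered track (ball centre 44 above chassis underside), foot under the lips, free to slide with 2 play; knobs about 46 deg or more apart on the arc, first 55 deg from exit
- knob_c_ball (a point): centre of the black 24 mm ball on a stop knob (may be absent): ball centre 40 above the underside of a round slippery plastic foot 30 diameter x 6 thick, on a white 10 stem; 0.07 kg. z from foot to ball. Starts upright in the covered track (ball centre 44 above chassis underside), foot under the lips, free to slide with 2 play; knobs about 46 deg or more apart on the arc, first 55 deg from exit
- knob_d_ball (a point): centre of the black 24 mm ball on a stop knob (may be absent): ball centre 40 above the underside of a round slippery plastic foot 30 diameter x 6 thick, on a white 10 stem; 0.07 kg. z from foot to ball. Starts upright in the covered track (ball centre 44 above chassis underside), foot under the lips, free to slide with 2 play; knobs about 46 deg or more apart on the arc, first 55 deg from exit
- screwdriver: bystander: screwdriver 200 mm long lying on the bench; origin: centre of its underside
- jar: bystander: amber jar with white cap, 56 mm diameter x 75; origin: centre of its underside
- tape: bystander: grey roll of tape, 90 mm diameter x 24, lying flat; origin: centre of its underside

How it is judged (in metres and radians):
On the way, in this order (a step that is already met when the one before it is completed fails the run):
1. all three thumbscrews are loosened with the cover still in place (value of joint each of screw_a, screw_b, screw_c above 2.15 rad and z of cover_handle in the frame of chassis below 0.115 m), for 0.2 s.
2. the cover is lifted clear of the chassis (z of cover_handle in the frame of chassis above 0.135 m), for 0.1 s.
At the end, for the whole second after the job is handed in: Every thumbscrew is loosened (over 2.15 of 2.4 rad); the cover lies flat (within 0.1 rad), handle up, on the mat with its handle within 50 mm of the mat's centre; every knob present is inside the tray (value of joint each of screw_a, screw_b, screw_c above 2.15 rad and horizontal distance between cover_handle and mat below 0.05 m and angle between cover_handle's own z axis and vertical below 0.1 rad and height (world z) of cover_handle below 0.065 m and x of knob_a_ball in the frame of tray between -0.088 and 0.088 m and y of knob_a_ball in the frame of tray between -0.073 and 0.073 m and z of knob_a_ball in the frame of tray between 0 and 0.065 m and x of knob_b_ball in the frame of tray between -0.088 and 0.088 m and y of knob_b_ball in the frame of tray between -0.073 and 0.073 m and z of knob_b_ball in the frame of tray between 0 and 0.065 m and x of knob_c_ball in the frame of tray between -0.088 and 0.088 m and y of knob_c_ball in the frame of tray between -0.073 and 0.073 m and z of knob_c_ball in the frame of tray between 0 and 0.065 m and x of knob_d_ball in the frame of tray between -0.088 and 0.088 m and y of knob_d_ball in the frame of tray between -0.073 and 0.073 m and z of knob_d_ball in the frame of tray between 0 and 0.065 m); the robot touches nothing.
It fails at once if screwdriver is displaced by more than 30 mm (distance of screwdriver from where it was at the start of the episode above 0.03 m).
It fails at once if jar is displaced by more than 30 mm (distance of jar from where it was at the start of the episode above 0.03 m).
It fails at once if tape is displaced by more than 30 mm (distance of tape from where it was at the start of the episode above 0.03 m).
Of knob_a, knob_b, knob_c, knob_d only 2 to 4 are there at a start; the rules pass over those that are not, and their reading is None.
At some moment in a run one of tray may be knocked a few centimetres aside while the robot is not near it.
Once in a run the grip may slacken for a moment while it holds something.
It also fails if it takes over 210 s, if anything falls off the work surface, if the arm or the gripper's body presses on something with over 40 N, if the wrist force passes 120 N, or if a joint passes its speed limit or range.

ROBOT

A 6-joint arm with a two-finger parallel gripper is mounted at the origin on the work surface. World frame = base frame: x ahead of the robot, y to its left, z up, the work surface at z = 0. Lengths are in m, angles in degrees, forces in N, time in s.
With the tool pointing down it reaches from about 0.35 to 0.875 m from the base axis. Payload 4.2 kg.
Tool frame: the origin (TCP) lies midway between the tips of the shut fingers; the grasp point (between the pads) lies 19 mm behind it; z points along the fingers, y is the line along which they close (so a half turn about z gives the same grasp; the last joint's range is limited). The gripper opens to 87 mm and grips with 3 to 60 N. Pads are 19 mm wide; open, the fingers measure 117 mm over their backs; the gripper's body (75 mm by 190 mm) begins 51 mm behind the grasp point.
Start: joints at [91.536, 22.042, 0.453, 0, -68.411, -14.817], TCP at [0.144, 0.608, 0.223] pointing down, gripper open.
Joint ranges: [-179.83, 179.83], [-69.29, 118.12], [-61.27, 80.66], [-181.25, 117.63], [-171.15, -9.14], [-177.46, 177.46]. Speed limits (degrees/s): [159.86, 159.86, 180, 180, 180, 180].

INTERFACE

Orientations are given as a 3x3 rotation matrix whose columns are the frame's x, y, z axes.
In Python, from station import sense, capture, camera_params, finish_job gives the robot as it stands.
- The arm moves only by the tool drive_tool, never from a script. Its argument "rows" is a list of rows, each an object of numbers: "tx", "ty", "tz": the shift along the tool's x, y, z in cm; "ax", "ay", "az": the turn, a rotation vector about the tool's x, y, z in rad; "claw": the finger opening in cm, from 0 to 8.7. In form: [{"tx": .., "ty": .., "tz": .., "ax": .., "ay": .., "az": .., "claw": ..}, ...]. A call has 1 to 10 rows; each row shifts and turns the commanded pose from where the row before left it, along the tool's axes as they then stand; what a row does not reach is not made up. A row lasts 1/12 s, in which the tool goes at most 41.7 mm and 7.16 degrees, less where a joint would pass 70% of its speed; a pose out of reach is approached as far as the arm can. A call with a gripper value outside its range is refused whole. The fingers move at their own pace and stop on an object; the grip force is fixed at half the most. Time passes only in rows, so rows that do not move let the fingers close. It gives the time, the measured TCP pose, the force, the opening and the grip force at its end, in the units of the state.
- sense(): the state, without advancing time (a new reading comes with each control period).
- capture(name): name is "side" or "top" or "wrist"; returns (picture, depth): 480x640x3 uint8, red, green, blue; 480x640 float32, m along the optical axis (not along the pixel's ray), 0 where there is no reading.
- camera_params(name): a dict with "intrinsics" (3x3 intrinsics, pixels), "k1" (the pictures are not rectified: a ray, as slopes to the right and down, at radius r is drawn at 1 + k1 r^2 times it, then the intrinsics apply), "R" (3x3) and "t" (3): a world point X has camera coordinates R X + t; the wrist camera has in their place "tool_from_camera" (4x4, takes a point from camera to tool coordinates, whose origin is the TCP and whose axes are the flange's). Camera axes: x right, y down, z forward; pixel columns grow to the right and rows downward; lengths in m; the calibration is good to about 2 mm. A picture is of the moment at which its call begins: read the wrist's pose just before it. camera_params takes no time and is no camera call.
- finish_job(): hands the job in; it is judged then, once.
The state is a dict: "time_s": time; "joints": joint angles; "joint_velocities": joint speeds; "effort": joint torques, N m; "tcp_pos": TCP position; "ee_rot": TCP orientation; "wrist_force": force on the tool from outside, world axes, zero at the start; "moment": the same for the moment, N m; "gripper_width": opening from 0.0 (shut) to 1.0 (fully open); "gripper_force": force on a finger pad.
Only numpy, scipy, OpenCV 4.12 (cv2) and the standard library are available. Lean on these libraries where they do the work, as an engineer would, in place of code of your own. Each camera call takes 0.05 s, during which the arm holds its last target. There are 200 camera calls.

## Working session

There is one attempt and no reset: what is moved stays moved. The work goes in short steps, Python scripts to look and compute and a tool call to move; the robot and the scene stay as the last step left them, time stands still between calls to the robot, and variables do not carry over. Pictures are saved under pics/ and viewed, at most 14 in all, crops included, and the job is handed in when it is done.

Besides the shell and the picture viewer there is one more tool, called after ">>>" in YAML: its name, and indented under it one key for each argument. drive_tool: Moves the arm, as the interface text tells. Its arguments: {"type":"object","properties":{"rows":{"type":"array"}},"required":["rows"]}

```bash
ls; mkdir -p pics; cat > h.py <<'E'
import numpy as np, cv2
from station import sense, capture, camera_params, finish_job
def look(name, png=None):
    s=sense(); im,d=capture(name)
    if png: cv2.imwrite('pics/'+png, im[:,:,::-1])
    return im,d,s
def cam(name,s=None):
    p=camera_params(name); K=np.array(p['intrinsics']); k1=p['k1']
    if name=='wrist':
        T=np.array(p['tool_from_camera']); W=np.eye(4); W[:3,:3]=s['ee_rot']; W[:3,3]=s['tcp_pos']
        M=W@T
    else:
        R=np.array(p['R']);M=np.eye(4);M[:3,:3]=R.T;M[:3,3]=-R.T@np.array(p['t'])
    return K,k1,M
def rays(K,k1,uv):
    uv=np.atleast_2d(uv).astype(float)
    q=cv2.undistortPoints(uv.reshape(-1,1,2),K,np.array([k1,0,0,0.])).reshape(-1,2)
    return np.c_[q,np.ones(len(q))]
def onplane(name,uv,z,s=None):
    K,k1,M=cam(name,s); r=rays(K,k1,uv)@M[:3,:3].T; o=M[:3,3]
    return o+r*((z-o[2])/r[:,2])[:,None]
def cloud(name,d,s=None):
    K,k1,M=cam(name,s); v,u=np.mgrid[0:480,0:640]
    r=rays(K,k1,np.c_[u.ravel(),v.ravel()])*d.reshape(-1,1)
    return (r@M[:3,:3].T+M[:3,3]).reshape(480,640,3)
def proj(name,X,s=None):
    K,k1,M=cam(name,s); c=(np.atleast_2d(X)-M[:3,3])@M[:3,:3]
    return cv2.projectPoints(c.reshape(-1,1,3),np.zeros(3),np.zeros(3),K,np.array([k1,0,0,0.]))[0].reshape(-1,2)
E
python3 - <<'E'
from h import *
for n in ['top','side','wrist']:
    im,d,s=look(n,n+'0.png'); K,k1,M=cam(n,s); print(n,K[0,0],k1,M.round(3).tolist(),d.min(),d.max())
print(s)
E
```

```text
pics
top 471.94427564591876 -0.07654604129293568 [[0.013, -0.995, 0.1, 0.535], [-1.0, -0.012, 0.012, -0.014], [-0.011, -0.1, -0.995, 1.049], [0.0, 0.0, 0.0, 1.0]] 0.0 1.9310558
side 447.687279255273 -0.04096834536276499 [[0.914, -0.268, 0.304, 0.302], [-0.405, -0.642, 0.651, -0.622], [0.02, -0.718, -0.695, 0.766], [0.0, 0.0, 0.0, 1.0]] 0.0 3.2770054
wrist 348.1222859861632 -0.06354230334632281 [[-0.229, -0.942, -0.244, 0.211], [-0.973, 0.223, 0.055, 0.593], [0.002, 0.25, -0.968, 0.383], [0.0, 0.0, 0.0, 1.0]] 0.0 1.226412
{'time_s': 0.1, 'joints': array([ 9.15361354e+01,  2.20846183e+01,  3.85900124e-01, -2.38118269e-02,
       -6.84117465e+01, -1.48151003e+01]), 'joint_velocities': array([-0.00835897, -0.12925756,  0.16504311, -0.0008026 ,  0.0935295 ,
        0.03221822]), 'effort': array([-1.08557433e-04, -3.91687310e+01,  1.87937003e+01,  4.23202872e+00,
        1.34404883e-02, -7.53416180e-05]), 'tcp_pos': array([0.14344094, 0.60774847, 0.22157953]), 'ee_rot': array([[ 9.73228067e-01, -2.29841290e-01, -3.34619599e-04],
       [-2.29841502e-01, -9.73226145e-01, -1.93760830e-03],
       [ 1.19681849e-04,  1.96264425e-03, -9.99998067e-01]]), 'wrist_force': array([ 0.13348133, -0.30549505, -0.0905662 ]), 'moment': array([-0.01173922, -0.00230629, -0.02064406]), 'gripper_force': 0.0, 'gripper_width': 1.0004699105233437}
```

View pics/top0.png

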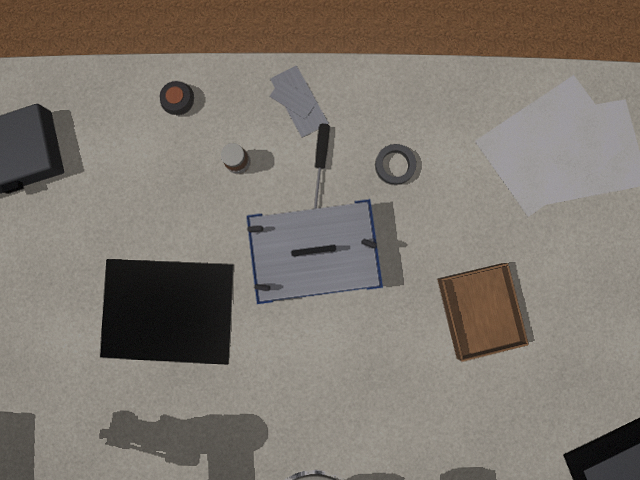

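The picture shows the chassis at about (315,250) with its two-screw side on the left (+y). The mat is at (167,311), the tray at (484,311), and the screwdriver, jar and tape are beyond the chassis. Next I measure them.

```bash
python3 - <<'E'
from h import *
im,d,s=look('top'); P=cloud('top',d)
hsv=cv2.cvtColor(im,cv2.COLOR_RGB2HSV); z=P[:,:,2]
print('bench z',np.median(z[380:400,280:400]), 'plate z', np.median(z[265:285,290:350]), 'mat z',np.median(z[290:340,130:200]),'tray floor',np.median(z[300:330,470:500]))
def rect(mask,zp,name):
    n,l,st,c=cv2.connectedComponentsWithStats(mask.astype(np.uint8)); i=1+np.argmax(st[1:,4])
    v,u=np.where(l==i); X=onplane('top',np.c_[u,v],zp) if zp is not None else P[v,u]
    r=cv2.minAreaRect((X[:,:2]*1000).astype(np.float32)); print(name,np.round(r[0],1),np.round(r[1],1),round(r[2],2),cv2.boxPoints(r).round(0).tolist())
v,u=np.mgrid[0:480,0:640]
win=lambda a,b,c,e:(u>a)&(u<b)&(v>c)&(v<e)
rect(win(220,420,180,320)&(z>0.05)&(z<0.09),None,'chassis+cover')
rect(win(80,250,240,380)&(hsv[:,:,2]<40),0.004,'mat')
rect(win(420,550,240,380)&(z>0.03)&(z<.06),None,'tray rim')
rect(win(420,550,240,380)&(hsv[:,:,1]>90),0.02,'tray')
rect(win(280,345,235,265)&(z>0.09),None,'handle')
for nm,w in dict(a=(255,285,278,300),b=(245,270,220,240),c=(355,385,230,255)).items():
    m=win(*w)&(z>0.082); X=P[m]; rect(m,None,'screw '+nm); print(len(X),X[:,2].max())
for w,nm in [((220,250,140,175),'jar'),((370,420,140,190),'tape'),((308,332,115,212),'drv')]:
    m=win(*w)&(z>0.01); print(nm,P[m].min(0).round(3),P[m].max(0).round(3))
E
```

```text
bench z 0.00046135033531713443 plate z 0.07174704094412576 mat z 0.004920161176919846 tray floor 0.005255402673606913
chassis+cover [581.8   9.7] [185.5 260.7] 8.22 [[471.0, 125.0], [509.0, -133.0], [692.0, -106.0], [655.0, 152.0]]
mat [447.8 338.1] [289.9 219.7] 88.7 [[335.0, 196.0], [554.0, 191.0], [561.0, 481.0], [341.0, 486.0]]
tray rim [ 457.3 -355.8] [181.4 153. ] 13.44 [[351.0, -303.0], [387.0, -451.0], [563.0, -409.0], [528.0, -260.0]]
tray [ 455.9 -357.6] [183.7 160.5] 13.46 [[348.0, -301.0], [385.0, -457.0], [564.0, -414.0], [527.0, -258.0]]
handle [582.4  10.4] [11.9 88.9] 8.2 [[570.0, 54.0], [583.0, -34.0], [595.0, -33.0], [582.0, 55.0]]
screw a [506.5 111.2] [25.6 10.1] 82.08 [[500.0, 99.0], [510.0, 98.0], [513.0, 123.0], [503.0, 125.0]]
78 1.0494206892476552
screw b [625.7 129.4] [ 9.9 27.1] 6.1 [[619.0, 142.0], [622.0, 115.0], [632.0, 116.0], [629.0, 143.0]]
85 1.0494206892476552
screw c [ 598.7 -100.8] [29.7 10.3] 68.43 [[588.0, -113.0], [598.0, -116.0], [609.0, -89.0], [599.0, -85.0]]
90 1.0494206892476552
jar [ 0.535 -0.014  0.01 ] [0.809 0.211 1.049]
tape [ 0.535 -0.212  0.01 ] [ 0.824 -0.014  1.049]
drv [ 0.535 -0.025  0.01 ] [0.871 0.021 1.049]
```

View pics/side0.png

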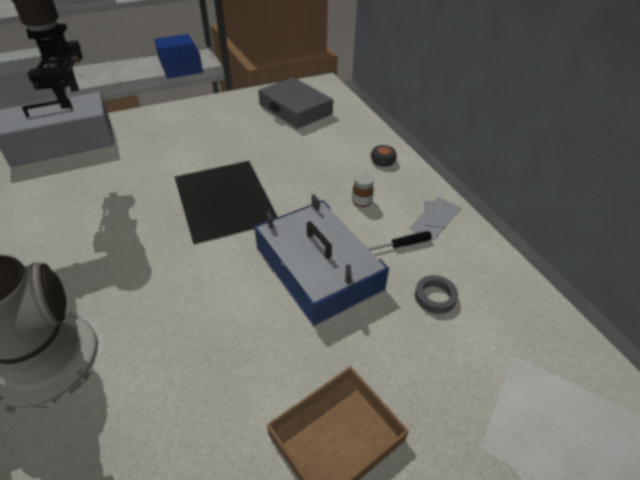

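The side view agrees: two screws sit on the mat side and one on the tray side. The sizes match too (chassis 186x261, mat 290x220, tray 181x153, handle 89x12). I'm going above screw a with tool yaw -98°.

>>> drive_tool:
  rows:
    - {"az":0.123}
    - {"az":0.123}
    - {"az":0.123}
    - {"az":0.123}
    - {"az":0.123}
    - {"az":0.123}
    - {"az":0.123}
    - {"az":0.123}
    - {"az":0.123}
    - {"az":0.123}

```text
invalid input at $.rows[0]: expected keys tx, ty, tz, ax, ay, az, claw
```

>>> drive_tool:
  rows:
    - {"az":0.123}
    - {"az":0.123}
    - {"tx":2.4,"ty":-2.35}
    - {"tx":2.4,"ty":-2.35}
    - {"tx":2.4,"ty":-2.35}
    - {"tx":2.4,"ty":-2.35}
    - {"tx":2.4,"ty":-2.35}
    - {"tx":2.4,"ty":-2.35}
    - {"tx":2.4,"ty":-2.35}
    - {"tx":2.4,"ty":-2.35}

```text
invalid input at $.rows[0]: expected keys tx, ty, tz, ax, ay, az, claw
```

>>> drive_tool:
  rows:
    - {"tx":2.4,"ty":-2.35}
    - {"tx":2.4,"ty":-2.35}
    - {"tx":2.4,"ty":-2.35}
    - {"tx":2.4,"ty":-2.35}
    - {"tx":2.4,"ty":-2.35}
    - {"tx":2.4,"ty":-2.35}
    - {"tx":2.4,"ty":-2.35}
    - {"tx":2.4,"ty":-2.35}
    - {"tx":2.4,"ty":-2.35}
    - {"tx":0,"ty":0}

```text
invalid input at $.rows[0]: expected keys tx, ty, tz, ax, ay, az, claw
```

```bash
cat >> h.py <<'E'
def to(s,X):
    R=np.array(s['ee_rot']); d=R.T@(np.array(X)-s['tcp_pos'])*100
    print('tcp',np.round(s['tcp_pos'],4),'yaw',round(np.degrees(np.arctan2(R[1,0],R[0,0])),2),'tilt',round(np.degrees(np.arccos(-R[2,2])),2),'q6',round(s['joints'][5],1),'| shift cm',d.round(2))
def blob(P,lo,hi,xy,r,zp=None):
    m=(P[:,:,2]>lo)&(P[:,:,2]<hi)&(np.hypot(P[:,:,0]-xy[0],P[:,:,1]-xy[1])<r)
    q=cv2.minAreaRect((P[m][:,:2]*1000).astype(np.float32)); b=cv2.boxPoints(q); e=b[1]-b[0]; f=b[2]-b[1]
    if np.hypot(*f)>np.hypot(*e): e=f
    print('n',m.sum(),'c',np.round(q[0],1),'size',np.round(q[1],1),'long axis',round(np.degrees(np.arctan2(e[1],e[0]))%180,1),'z',P[m][:,2].max().round(4)); return np.array(q[0])/1000
E
python3 - <<'E'
from h import *
im,d,s=look('wrist','w1.png'); P=cloud('wrist',d,s)
for xy in [(.5065,.1125),(.6255,.13),(.598,-.1015)]:
    try: blob(P,.097,.11,xy,.022)
    except Exception as e: print('none')
m=(abs(P[:,:,2]-.071)<.006); print(np.median(P[m][:,2]))
to(s,(.5065,.112,.079))
E
```

```text
none
none
none
0.07120828185286626
tcp [0.1435 0.6079 0.2219] yaw -13.29 tilt 0.08 q6 -14.8 | shift cm [46.73 39.9  14.34]
```

View pics/w1.png

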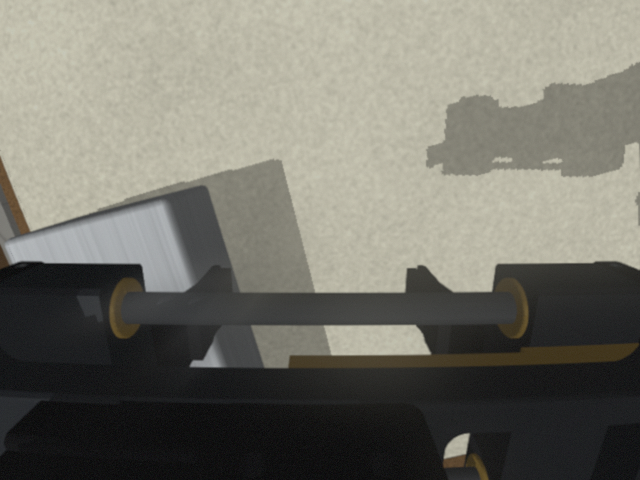

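The arm did not move because rows need every key. The wrist picture shows only the bench, with the gripper filling rows below about 260. I'm repeating the moves with full rows.

>>> drive_tool:
  rows:
    - {"tx":0,"ty":0,"tz":0,"ax":0,"ay":0,"az":0.123,"claw":8.7}
    - {"tx":0,"ty":0,"tz":0,"ax":0,"ay":0,"az":0.123,"claw":8.7}
    - {"tx":0,"ty":0,"tz":0,"ax":0,"ay":0,"az":0.123,"claw":8.7}
    - {"tx":0,"ty":0,"tz":0,"ax":0,"ay":0,"az":0.123,"claw":8.7}
    - {"tx":0,"ty":0,"tz":0,"ax":0,"ay":0,"az":0.123,"claw":8.7}
    - {"tx":0,"ty":0,"tz":0,"ax":0,"ay":0,"az":0.123,"claw":8.7}
    - {"tx":0,"ty":0,"tz":0,"ax":0,"ay":0,"az":0.123,"claw":8.7}
    - {"tx":0,"ty":0,"tz":0,"ax":0,"ay":0,"az":0.123,"claw":8.7}
    - {"tx":0,"ty":0,"tz":0,"ax":0,"ay":0,"az":0.123,"claw":8.7}
    - {"tx":0,"ty":0,"tz":0,"ax":0,"ay":0,"az":0.123,"claw":8.7}

```text
time_s: 1.08
tcp_pos: [0.1435, 0.6081, 0.2223]
ee_rot: [[0.103, -0.995, -0.0], [-0.995, -0.103, -0.0], [0.0, 0.0, -1.0]]
wrist_force: [0.8, -0.2, 0.1]
gripper_width: 1.001
gripper_force: 0.0
```

>>> drive_tool:
  rows:
    - {"tx":0,"ty":0,"tz":0,"ax":0,"ay":0,"az":0.123,"claw":8.7}
    - {"tx":0,"ty":0,"tz":0,"ax":0,"ay":0,"az":0.123,"claw":8.7}
    - {"tx":2.4,"ty":-2.35,"tz":0,"ax":0,"ay":0,"az":0,"claw":8.7}
    - {"tx":2.4,"ty":-2.35,"tz":0,"ax":0,"ay":0,"az":0,"claw":8.7}
    - {"tx":2.4,"ty":-2.35,"tz":0,"ax":0,"ay":0,"az":0,"claw":8.7}
    - {"tx":2.4,"ty":-2.35,"tz":0,"ax":0,"ay":0,"az":0,"claw":8.7}
    - {"tx":2.4,"ty":-2.35,"tz":0,"ax":0,"ay":0,"az":0,"claw":8.7}
    - {"tx":2.4,"ty":-2.35,"tz":0,"ax":0,"ay":0,"az":0,"claw":8.7}
    - {"tx":2.4,"ty":-2.35,"tz":0,"ax":0,"ay":0,"az":0,"claw":8.7}
    - {"tx":2.4,"ty":-2.35,"tz":0,"ax":0,"ay":0,"az":0,"claw":8.7}

```text
time_s: 1.92
tcp_pos: [0.3042, 0.3909, 0.2227]
ee_rot: [[-0.136, -0.991, 0.0], [-0.991, 0.136, 0.0], [-0.0, -0.0, -1.0]]
wrist_force: [-0.3, 0.1, -0.3]
gripper_width: 1.003
gripper_force: 0.0
```

>>> drive_tool:
  rows:
    - {"tx":2.4,"ty":-2.35,"tz":0,"ax":0,"ay":0,"az":0,"claw":8.7}
    - {"tx":2.4,"ty":-2.35,"tz":0,"ax":0,"ay":0,"az":0,"claw":8.7}
    - {"tx":2.4,"ty":-2.35,"tz":0,"ax":0,"ay":0,"az":0,"claw":8.7}
    - {"tx":2.4,"ty":-2.35,"tz":0,"ax":0,"ay":0,"az":0,"claw":8.7}
    - {"tx":2.4,"ty":-2.35,"tz":0,"ax":0,"ay":0,"az":0,"claw":8.7}
    - {"tx":2.4,"ty":-2.35,"tz":0,"ax":0,"ay":0,"az":0,"claw":8.7}
    - {"tx":2.4,"ty":-2.35,"tz":0,"ax":0,"ay":0,"az":0,"claw":8.7}
    - {"tx":2.4,"ty":-2.35,"tz":0,"ax":0,"ay":0,"az":0,"claw":8.7}
    - {"tx":0,"ty":0,"tz":0,"ax":0,"ay":0,"az":0,"claw":8.7}
    - {"tx":0,"ty":0,"tz":0,"ax":0,"ay":0,"az":0,"claw":8.7}

```text
time_s: 2.75
tcp_pos: [0.4641, 0.1751, 0.2223]
ee_rot: [[-0.14, -0.99, -0.0], [-0.99, 0.14, -0.0], [0.0, 0.0, -1.0]]
wrist_force: [-0.5, 1.7, -0.9]
gripper_width: 1.0
gripper_force: 0.0
```

```bash
python3 - <<'E'
from h import *
im,d,s=look('wrist','w2.png'); P=cloud('wrist',d,s)
for xy in [(.5065,.1125),(.6255,.13),(.598,-.1015)]:
    try: blob(P,.097,.11,xy,.022)
    except Exception as e: print('none')
m=(abs(P[:,:,2]-.071)<.006); print(np.median(P[m][:,2]))
to(s,(.5065,.112,.079))
E
```

```text
n 477 c [506.1 112.7] size [29.2 10.2] long axis 81.4 z 0.1048
n 470 c [624.3 129.6] size [10.8 29.8] long axis 94.6 z 0.105
none
0.07006897051061628
tcp [0.4641 0.1751 0.2223] yaw -98.06 tilt 0.03 q6 -47.5 | shift cm [ 5.65 -5.08 14.33]
```

>>> drive_tool:
  rows:
    - {"tx":2.8,"ty":-2.5,"tz":0,"ax":0,"ay":0,"az":0,"claw":5}
    - {"tx":2.8,"ty":-2.55,"tz":0,"ax":0,"ay":0,"az":0,"claw":5}
    - {"tx":0,"ty":0,"tz":3,"ax":0,"ay":0,"az":0,"claw":5}
    - {"tx":0,"ty":0,"tz":3,"ax":0,"ay":0,"az":0,"claw":5}
    - {"tx":0,"ty":0,"tz":3,"ax":0,"ay":0,"az":0,"claw":5}
    - {"tx":0,"ty":0,"tz":3,"ax":0,"ay":0,"az":0,"claw":5}
    - {"tx":0,"ty":0,"tz":1.5,"ax":0,"ay":0,"az":0,"claw":5}
    - {"tx":0,"ty":0,"tz":0.8,"ax":0,"ay":0,"az":0,"claw":5}
    - {"tx":0,"ty":0,"tz":0,"ax":0,"ay":0,"az":0,"claw":3}
    - {"tx":0,"ty":0,"tz":0,"ax":0,"ay":0,"az":0,"claw":2}

```text
time_s: 3.63
tcp_pos: [0.5063, 0.1152, 0.0802]
ee_rot: [[-0.135, -0.991, 0.001], [-0.991, 0.135, 0.0], [-0.0, -0.001, -1.0]]
wrist_force: [-0.3, -0.6, 0.7]
gripper_width: 0.497
gripper_force: 0.0
```

>>> drive_tool:
  rows:
    - {"tx":0,"ty":0,"tz":0,"ax":0,"ay":0,"az":0,"claw":0.5}
    - {"tx":0,"ty":0,"tz":0,"ax":0,"ay":0,"az":0,"claw":0.5}
    - {"tx":0,"ty":0,"tz":0,"ax":0,"ay":0,"az":0,"claw":0.5}
    - {"tx":0,"ty":0,"tz":0,"ax":0,"ay":0,"az":0,"claw":0.5}
    - {"tx":0,"ty":0,"tz":0,"ax":0,"ay":0,"az":0,"claw":0.5}
    - {"tx":0,"ty":0,"tz":0,"ax":0,"ay":0,"az":0,"claw":0.5}

```text
time_s: 4.13
tcp_pos: [0.5058, 0.1142, 0.08]
ee_rot: [[-0.137, -0.991, 0.0], [-0.991, 0.137, 0.0], [-0.0, 0.0, -1.0]]
wrist_force: [-1.0, 2.4, 2.8]
gripper_width: 0.112
gripper_force: 30.0
```

```bash
python3 - <<'E'
from h import *
s=sense(); to(s,(.5063,.1127,.079)); print(s['joints'].round(1),s['wrist_force'].round(1),s['moment'].round(3),s['gripper_force'],s['gripper_width']*87)
E
```

```text
tcp [0.5058 0.1142 0.08  ] yaw -97.87 tilt 0.02 q6 -38.5 | shift cm [ 0.14 -0.07  0.1 ]
[ 30.7  20.7 -25.2  -0.  -44.1 -38.5] [-1.   2.4  2.8] [ 0.367  0.401 -0.016] 30.00048926565796 9.779382530950116
```

>>> drive_tool:
  rows:
    - {"tx":0.14,"ty":0,"tz":0,"ax":0,"ay":0,"az":0,"claw":0.5}
    - {"tx":0,"ty":0,"tz":0,"ax":0,"ay":0,"az":-0.1,"claw":0.5}
    - {"tx":0,"ty":0,"tz":0,"ax":0,"ay":0,"az":-0.1,"claw":0.5}
    - {"tx":0,"ty":0,"tz":0,"ax":0,"ay":0,"az":-0.1,"claw":0.5}
    - {"tx":0,"ty":0,"tz":0,"ax":0,"ay":0,"az":-0.1,"claw":0.5}
    - {"tx":0,"ty":0,"tz":0,"ax":0,"ay":0,"az":-0.1,"claw":0.5}
    - {"tx":0,"ty":0,"tz":0,"ax":0,"ay":0,"az":-0.1,"claw":0.5}
    - {"tx":0,"ty":0,"tz":0,"ax":0,"ay":0,"az":-0.1,"claw":0.5}
    - {"tx":0,"ty":0,"tz":0,"ax":0,"ay":0,"az":-0.1,"claw":0.5}
    - {"tx":0,"ty":0,"tz":0,"ax":0,"ay":0,"az":-0.1,"claw":0.5}

```text
time_s: 4.97
tcp_pos: [0.5041, 0.1127, 0.08]
ee_rot: [[0.694, -0.72, -0.003], [-0.72, -0.694, -0.0], [-0.002, 0.003, -1.0]]
wrist_force: [-6.5, 3.5, 7.8]
gripper_width: 0.112
gripper_force: 30.0
```

```bash
python3 - <<'E'
from h import *
s=sense(); to(s,(.5063,.1127,.079)); print(s['joints'].round(1),s['wrist_force'].round(1),s['moment'].round(3),s['gripper_force'],s['gripper_width']*87)
E
```

```text
tcp [0.5041 0.1127 0.08  ] yaw -46.03 tilt 0.18 q6 13.5 | shift cm [ 0.15 -0.16  0.09]
[ 30.6  20.6 -25.3  -0.1 -44.3  13.5] [-6.5  3.5  7.8] [ 0.93   2.03  -0.116] 30.00213427003473 9.73027792970105
```

>>> drive_tool:
  rows:
    - {"tx":0,"ty":0,"tz":0,"ax":0,"ay":0,"az":-0.1,"claw":0.5}
    - {"tx":0,"ty":0,"tz":0,"ax":0,"ay":0,"az":-0.1,"claw":0.5}
    - {"tx":0,"ty":0,"tz":0,"ax":0,"ay":0,"az":-0.1,"claw":0.5}
    - {"tx":0,"ty":0,"tz":0,"ax":0,"ay":0,"az":-0.1,"claw":0.5}
    - {"tx":0,"ty":0,"tz":0,"ax":0,"ay":0,"az":-0.1,"claw":0.5}
    - {"tx":0,"ty":0,"tz":0,"ax":0,"ay":0,"az":0,"claw":0.5}

```text
time_s: 5.47
tcp_pos: [0.5043, 0.1116, 0.0795]
ee_rot: [[0.953, -0.302, -0.003], [-0.302, -0.953, -0.002], [-0.003, 0.003, -1.0]]
wrist_force: [-4.1, -1.7, 5.0]
gripper_width: 0.111
gripper_force: 30.0
```

```bash
cat > st.py <<'E'
from h import *
s=sense(); to(s,(.5063,.1127,.079)); print(s['joints'].round(1),s['wrist_force'].round(1),s['moment'].round(3),s['gripper_force'].round(1),s['gripper_width']*87)
E
python3 st.py
```

```text
tcp [0.5043 0.1116 0.0795] yaw -17.55 tilt 0.23 q6 41.9 | shift cm [ 0.16 -0.17  0.04]Traceback (most recent call last):
  File "st.py", line 2, in <module>
    s=sense(); to(s,(.5063,.1127,.079)); print(s['joints'].round(1),s['wrist_force'].round(1),s['moment'].round(3),s['gripper_force'].round(1),s['gripper_width']*87)
                                                                                                                   ^^^^^^^^^^^^^^^^^^^^^^^^
AttributeError: 'float' object has no attribute 'round'
```

>>> drive_tool:
  rows:
    - {"tx":0,"ty":0,"tz":0,"ax":0,"ay":0,"az":-0.1,"claw":0.5}
    - {"tx":0,"ty":0,"tz":0,"ax":0,"ay":0,"az":-0.1,"claw":0.5}
    - {"tx":0,"ty":0,"tz":0,"ax":0,"ay":0,"az":-0.1,"claw":0.5}
    - {"tx":0,"ty":0,"tz":0,"ax":0,"ay":0,"az":0,"claw":0.5}

```text
time_s: 5.8
tcp_pos: [0.5042, 0.1111, 0.0795]
ee_rot: [[1.0, -0.007, -0.004], [-0.007, -1.0, -0.003], [-0.004, 0.003, -1.0]]
wrist_force: [-3.6, -3.4, 4.4]
gripper_width: 0.114
gripper_force: 30.0
```

```bash
python3 st.py
```

```text
tcp [0.5042 0.1111 0.0795] yaw -0.43 tilt 0.27 q6 59.1 | shift cm [ 0.21 -0.16  0.04]Traceback (most recent call last):
  File "st.py", line 2, in <module>
    s=sense(); to(s,(.5063,.1127,.079)); print(s['joints'].round(1),s['wrist_force'].round(1),s['moment'].round(3),s['gripper_force'].round(1),s['gripper_width']*87)
                                                                                                                   ^^^^^^^^^^^^^^^^^^^^^^^^
AttributeError: 'float' object has no attribute 'round'
```

```bash
sed -i "s/s\['gripper_force'\].round(1)/s['gripper_force']/" st.py; python3 st.py
```

```text
tcp [0.5042 0.1111 0.0795] yaw -0.43 tilt 0.27 q6 59.1 | shift cm [ 0.21 -0.16  0.04]
[ 30.5  20.6 -25.3   0.  -44.3  59.1] [-3.6 -3.4  4.4] [-1.057  1.09   0.042] 29.998634504154325 9.901984283195112
```

>>> drive_tool:
  rows:
    - {"tx":0,"ty":0,"tz":0,"ax":0,"ay":0,"az":-0.1,"claw":0.5}
    - {"tx":0,"ty":0,"tz":0,"ax":0,"ay":0,"az":-0.1,"claw":0.5}
    - {"tx":0,"ty":0,"tz":0,"ax":0,"ay":0,"az":0,"claw":0.5}

```text
time_s: 6.05
tcp_pos: [0.5042, 0.1109, 0.0795]
ee_rot: [[0.982, 0.189, -0.004], [0.189, -0.982, -0.003], [-0.004, 0.002, -1.0]]
wrist_force: [-4.0, -4.6, 5.2]
gripper_width: 0.115
gripper_force: 30.0
```

```bash
python3 st.py
```

```text
tcp [0.5042 0.1109 0.0795] yaw 10.92 tilt 0.27 q6 70.4 | shift cm [ 0.24 -0.14  0.04]
[ 30.5  20.6 -25.3   0.  -44.3  70.4] [-4.  -4.6  5.2] [-1.382  0.892 -0.441] 30.000638156197965 10.022613737813813
```

The moment jumped to -0.44 Nm at yaw 11°, so that is the stop. I'm releasing and going to screw b.

>>> drive_tool:
  rows:
    - {"tx":0,"ty":0,"tz":0,"ax":0,"ay":0,"az":0,"claw":4}
    - {"tx":0,"ty":0,"tz":0,"ax":0,"ay":0,"az":0,"claw":5}
    - {"tx":0,"ty":0,"tz":0,"ax":0,"ay":0,"az":0,"claw":5}
    - {"tx":0,"ty":0,"tz":-2,"ax":0,"ay":0,"az":0,"claw":5}
    - {"tx":0,"ty":0,"tz":-3,"ax":0,"ay":0,"az":0,"claw":5}
    - {"tx":0,"ty":0,"tz":-3,"ax":0,"ay":0,"az":0.12,"claw":5}
    - {"tx":0,"ty":0,"tz":-3,"ax":0,"ay":0,"az":0.12,"claw":5}
    - {"tx":0,"ty":0,"tz":0,"ax":0,"ay":0,"az":0.12,"claw":5}
    - {"tx":0,"ty":0,"tz":0,"ax":0,"ay":0,"az":0.12,"claw":5}
    - {"tx":0,"ty":0,"tz":0,"ax":0,"ay":0,"az":0.12,"claw":5}

```text
time_s: 6.88
tcp_pos: [0.5064, 0.1133, 0.1903]
ee_rot: [[0.915, -0.403, 0.002], [-0.403, -0.915, 0.002], [0.002, -0.002, -1.0]]
wrist_force: [-0.2, -0.5, -1.0]
gripper_width: 0.568
gripper_force: 0.0
```

>>> drive_tool:
  rows:
    - {"tx":0,"ty":0,"tz":0,"ax":0,"ay":0,"az":0.12,"claw":5}
    - {"tx":0,"ty":0,"tz":0,"ax":0,"ay":0,"az":0.12,"claw":5}
    - {"tx":0,"ty":0,"tz":0,"ax":0,"ay":0,"az":0.12,"claw":5}
    - {"tx":0,"ty":0,"tz":0,"ax":0,"ay":0,"az":0.12,"claw":5}
    - {"tx":0,"ty":0,"tz":0,"ax":0,"ay":0,"az":0.12,"claw":5}
    - {"tx":0,"ty":0,"tz":0,"ax":0,"ay":0,"az":0.12,"claw":5}
    - {"tx":0,"ty":0,"tz":0,"ax":0,"ay":0,"az":0.12,"claw":5}
    - {"tx":0,"ty":0,"tz":0,"ax":0,"ay":0,"az":0.12,"claw":5}
    - {"tx":0,"ty":0,"tz":0,"ax":0,"ay":0,"az":0.12,"claw":5}
    - {"tx":0,"ty":0,"tz":0,"ax":0,"ay":0,"az":0,"claw":5}

```text
time_s: 7.72
tcp_pos: [0.5061, 0.1131, 0.1895]
ee_rot: [[0.08, -0.997, 0.001], [-0.997, -0.08, 0.0], [-0.0, -0.001, -1.0]]
wrist_force: [0.3, 0.5, 0.3]
gripper_width: 0.576
gripper_force: 0.0
```

```bash
python3 - <<'E'
from h import *
im,d,s=look('wrist','w3.png'); P=cloud('wrist',d,s)
im,d,_=look('top'); Pt=cloud('top',d)
for Q in (P,Pt):
  for xy in [(.5065,.1125),(.6255,.13),(.598,-.1015)]:
    try: blob(Q,.095,.11,xy,.022)
    except Exception as e: print('none')
to(s,(.6243,.1299,.0795))
E
```

```text
n 562 c [506.2 111.4] size [29.5 10.3] long axis 9.4 z 0.1045
n 592 c [624.7 128.3] size [10.7 29.1] long axis 95.2 z 0.1047
none
none
n 62 c [626.7 129.2] size [ 8.8 26.4] long axis 91.5 z 0.109
n 74 c [ 599.3 -101.6] size [29.5 10. ] long axis 68.5 z 0.1099
tcp [0.5061 0.1131 0.1895] yaw -85.4 tilt 0.04 q6 -25.9 | shift cm [ -0.72 -11.91  11.  ]
```

Screw a's wing now lies at 9.4°, along the chassis x axis (8.2°), which fits a stop aligned with that axis. Next is screw b, which needs about 1.63 rad.

>>> drive_tool:
  rows:
    - {"tx":-0.6,"ty":-3,"tz":0,"ax":0,"ay":0,"az":0,"claw":5}
    - {"tx":0,"ty":-3,"tz":0,"ax":0,"ay":0,"az":0,"claw":5}
    - {"tx":0,"ty":-3,"tz":0,"ax":0,"ay":0,"az":0,"claw":5}
    - {"tx":0,"ty":-2.9,"tz":0,"ax":0,"ay":0,"az":0,"claw":5}
    - {"tx":0,"ty":0,"tz":3,"ax":0,"ay":0,"az":0,"claw":5}
    - {"tx":0,"ty":0,"tz":3,"ax":0,"ay":0,"az":0,"claw":5}
    - {"tx":0,"ty":0,"tz":3,"ax":0,"ay":0,"az":0,"claw":5}
    - {"tx":0,"ty":0,"tz":1.3,"ax":0,"ay":0,"az":0,"claw":5}
    - {"tx":0,"ty":0,"tz":0.7,"ax":0,"ay":0,"az":0,"claw":4}
    - {"tx":0,"ty":0,"tz":0,"ax":0,"ay":0,"az":0,"claw":3}

```text
time_s: 8.65
tcp_pos: [0.6231, 0.1283, 0.0776]
ee_rot: [[0.084, -0.996, -0.003], [-0.996, -0.084, -0.001], [0.001, 0.003, -1.0]]
wrist_force: [-0.7, -0.8, 0.4]
gripper_width: 0.494
gripper_force: 0.0
```

>>> drive_tool:
  rows:
    - {"tx":0,"ty":0,"tz":0,"ax":0,"ay":0,"az":0,"claw":0.5}
    - {"tx":0,"ty":0,"tz":0,"ax":0,"ay":0,"az":0,"claw":0.5}
    - {"tx":0,"ty":0,"tz":0,"ax":0,"ay":0,"az":0,"claw":0.5}
    - {"tx":0,"ty":0,"tz":0,"ax":0,"ay":0,"az":0,"claw":0.5}
    - {"tx":0,"ty":0,"tz":0,"ax":0,"ay":0,"az":0,"claw":0.5}
    - {"tx":0,"ty":0,"tz":0,"ax":0,"ay":0,"az":0,"claw":0.5}

```text
time_s: 9.15
tcp_pos: [0.6244, 0.1288, 0.0805]
ee_rot: [[0.083, -0.997, 0.002], [-0.997, -0.083, 0.001], [-0.0, -0.002, -1.0]]
wrist_force: [0.8, -0.1, 1.5]
gripper_width: 0.113
gripper_force: 30.0
```

```bash
python3 st.py
```

```text
tcp [0.6244 0.1288 0.0805] yaw -85.22 tilt 0.1 q6 -21.4 | shift cm [ 0.62 11.9   0.13]
[ 26.2  30.3  -7.9   0.  -51.6 -21.4] [ 0.8 -0.1  1.5] [0.147 0.044 0.065] 29.999968302436173 9.863893195340461
```

>>> drive_tool:
  rows:
    - {"tx":0,"ty":0,"tz":0,"ax":0,"ay":0,"az":-0.1,"claw":0.5}
    - {"tx":0,"ty":0,"tz":0,"ax":0,"ay":0,"az":-0.1,"claw":0.5}
    - {"tx":0,"ty":0,"tz":0,"ax":0,"ay":0,"az":-0.1,"claw":0.5}
    - {"tx":0,"ty":0,"tz":0,"ax":0,"ay":0,"az":-0.1,"claw":0.5}
    - {"tx":0,"ty":0,"tz":0,"ax":0,"ay":0,"az":-0.1,"claw":0.5}
    - {"tx":0,"ty":0,"tz":0,"ax":0,"ay":0,"az":-0.1,"claw":0.5}
    - {"tx":0,"ty":0,"tz":0,"ax":0,"ay":0,"az":-0.1,"claw":0.5}
    - {"tx":0,"ty":0,"tz":0,"ax":0,"ay":0,"az":-0.1,"claw":0.5}
    - {"tx":0,"ty":0,"tz":0,"ax":0,"ay":0,"az":-0.1,"claw":0.5}
    - {"tx":0,"ty":0,"tz":0,"ax":0,"ay":0,"az":-0.1,"claw":0.5}

```text
time_s: 9.98
tcp_pos: [0.6241, 0.1286, 0.0805]
ee_rot: [[0.886, -0.464, 0.001], [-0.464, -0.886, 0.0], [0.001, -0.0, -1.0]]
wrist_force: [-1.3, 0.2, 3.1]
gripper_width: 0.109
gripper_force: 30.0
```

>>> drive_tool:
  rows:
    - {"tx":0,"ty":0,"tz":0,"ax":0,"ay":0,"az":-0.1,"claw":0.5}
    - {"tx":0,"ty":0,"tz":0,"ax":0,"ay":0,"az":-0.1,"claw":0.5}
    - {"tx":0,"ty":0,"tz":0,"ax":0,"ay":0,"az":-0.1,"claw":0.5}
    - {"tx":0,"ty":0,"tz":0,"ax":0,"ay":0,"az":-0.1,"claw":0.5}
    - {"tx":0,"ty":0,"tz":0,"ax":0,"ay":0,"az":-0.1,"claw":0.5}
    - {"tx":0,"ty":0,"tz":0,"ax":0,"ay":0,"az":-0.08,"claw":0.5}
    - {"tx":0,"ty":0,"tz":0,"ax":0,"ay":0,"az":-0.08,"claw":0.5}
    - {"tx":0,"ty":0,"tz":0,"ax":0,"ay":0,"az":0,"claw":0.5}

```text
time_s: 10.65
tcp_pos: [0.624, 0.1284, 0.0805]
ee_rot: [[0.985, 0.171, 0.001], [0.171, -0.985, 0.0], [0.001, -0.0, -1.0]]
wrist_force: [-0.1, -0.6, 4.2]
gripper_width: 0.113
gripper_force: 30.0
```

```bash
python3 st.py
```

```text
tcp [0.624  0.1284 0.0805] yaw 9.85 tilt 0.03 q6 73.7 | shift cm [-11.86  -0.47   0.14]
[ 26.2  30.3  -7.9   0.  -51.7  73.7] [-0.1 -0.6  4.2] [-0.178  0.399 -0.473] 29.997732248157263 9.84080431083459
```

Stop reached on b. Releasing and going to c.

>>> drive_tool:
  rows:
    - {"tx":0,"ty":0,"tz":0,"ax":0,"ay":0,"az":0,"claw":4}
    - {"tx":0,"ty":0,"tz":0,"ax":0,"ay":0,"az":0,"claw":5}
    - {"tx":0,"ty":0,"tz":0,"ax":0,"ay":0,"az":0,"claw":5}
    - {"tx":0,"ty":0,"tz":-2,"ax":0,"ay":0,"az":0,"claw":5}
    - {"tx":0,"ty":0,"tz":-3,"ax":0,"ay":0,"az":0,"claw":5}
    - {"tx":0,"ty":0,"tz":-3,"ax":0,"ay":0,"az":0.12,"claw":5}
    - {"tx":0,"ty":0,"tz":-3,"ax":0,"ay":0,"az":0.12,"claw":5}
    - {"tx":0,"ty":0,"tz":0,"ax":0,"ay":0,"az":0.12,"claw":5}
    - {"tx":0,"ty":0,"tz":0,"ax":0,"ay":0,"az":0.12,"claw":5}
    - {"tx":0,"ty":0,"tz":0,"ax":0,"ay":0,"az":0.12,"claw":5}

```text
time_s: 11.48
tcp_pos: [0.6239, 0.1289, 0.1901]
ee_rot: [[0.907, -0.421, 0.001], [-0.421, -0.907, 0.001], [0.0, -0.001, -1.0]]
wrist_force: [0.4, -0.3, -0.5]
gripper_width: 0.568
gripper_force: 0.0
```

>>> drive_tool:
  rows:
    - {"tx":0,"ty":0,"tz":0,"ax":0,"ay":0,"az":0.12,"claw":5}
    - {"tx":0,"ty":0,"tz":0,"ax":0,"ay":0,"az":0.12,"claw":5}
    - {"tx":0,"ty":0,"tz":0,"ax":0,"ay":0,"az":0.12,"claw":5}
    - {"tx":0,"ty":0,"tz":0,"ax":0,"ay":0,"az":0.12,"claw":5}
    - {"tx":0,"ty":0,"tz":0,"ax":0,"ay":0,"az":0.12,"claw":5}
    - {"tx":0,"ty":0,"tz":0,"ax":0,"ay":0,"az":0.12,"claw":5}
    - {"tx":0,"ty":0,"tz":0,"ax":0,"ay":0,"az":0.12,"claw":5}
    - {"tx":0,"ty":0,"tz":0,"ax":0,"ay":0,"az":0.12,"claw":5}
    - {"tx":0,"ty":0,"tz":0,"ax":0,"ay":0,"az":0.12,"claw":5}
    - {"tx":0,"ty":0,"tz":0,"ax":0,"ay":0,"az":0.12,"claw":5}

```text
time_s: 12.32
tcp_pos: [0.6237, 0.1287, 0.1891]
ee_rot: [[-0.063, -0.998, -0.001], [-0.998, 0.063, -0.0], [0.0, 0.001, -1.0]]
wrist_force: [0.1, -0.2, 0.7]
gripper_width: 0.577
gripper_force: 0.0
```

>>> drive_tool:
  rows:
    - {"tx":0,"ty":0,"tz":0,"ax":0,"ay":0,"az":0.12,"claw":5}
    - {"tx":0,"ty":0,"tz":0,"ax":0,"ay":0,"az":0.12,"claw":5}
    - {"tx":0,"ty":0,"tz":0,"ax":0,"ay":0,"az":0.08,"claw":5}
    - {"tx":3.2,"ty":-0.9,"tz":0,"ax":0,"ay":0,"az":0,"claw":5}
    - {"tx":3.2,"ty":-0.9,"tz":0,"ax":0,"ay":0,"az":0,"claw":5}
    - {"tx":3.2,"ty":-0.9,"tz":0,"ax":0,"ay":0,"az":0,"claw":5}
    - {"tx":3.2,"ty":-0.9,"tz":0,"ax":0,"ay":0,"az":0,"claw":5}
    - {"tx":3.2,"ty":-0.9,"tz":0,"ax":0,"ay":0,"az":0,"claw":5}
    - {"tx":0,"ty":0,"tz":0,"ax":0,"ay":0,"az":0,"claw":5}
    - {"tx":0,"ty":0,"tz":0,"ax":0,"ay":0,"az":0,"claw":5}

```text
time_s: 13.15
tcp_pos: [0.6065, -0.0383, 0.1893]
ee_rot: [[-0.371, -0.929, -0.0], [-0.929, 0.371, 0.0], [0.0, 0.0, -1.0]]
wrist_force: [0.6, 0.5, 0.7]
gripper_width: 0.572
gripper_force: 0.0
```

```bash
python3 - <<'E'
from h import *
im,d,s=look('wrist','w4.png'); P=cloud('wrist',d,s)
for xy in [(.5065,.1125),(.6255,.13),(.598,-.1015)]:
    try: blob(P,.097,.11,xy,.022)
    except Exception as e: print('none')
to(s,(.5983,-.1018,.0795))
E
```

```text
none
none
n 602 c [ 598.8 -103.2] size [29.6 10. ] long axis 67.5 z 0.1047
tcp [ 0.6065 -0.0383  0.1893] yaw -111.79 tilt 0.02 q6 -33.4 | shift cm [ 6.2  -1.61 10.98]
```

>>> drive_tool:
  rows:
    - {"tx":3.1,"ty":-0.8,"tz":0,"ax":0,"ay":0,"az":0,"claw":5}
    - {"tx":3.15,"ty":-0.85,"tz":0,"ax":0,"ay":0,"az":0,"claw":5}
    - {"tx":0,"ty":0,"tz":3,"ax":0,"ay":0,"az":0,"claw":5}
    - {"tx":0,"ty":0,"tz":3,"ax":0,"ay":0,"az":0,"claw":5}
    - {"tx":0,"ty":0,"tz":3,"ax":0,"ay":0,"az":0,"claw":5}
    - {"tx":0,"ty":0,"tz":1.3,"ax":0,"ay":0,"az":0,"claw":5}
    - {"tx":0,"ty":0,"tz":0.6,"ax":0,"ay":0,"az":0,"claw":4}
    - {"tx":0,"ty":0,"tz":0,"ax":0,"ay":0,"az":0,"claw":3}
    - {"tx":0,"ty":0,"tz":0,"ax":0,"ay":0,"az":0,"claw":2}

```text
time_s: 13.95
tcp_pos: [0.6001, -0.1001, 0.0812]
ee_rot: [[-0.367, -0.93, 0.001], [-0.93, 0.367, -0.0], [-0.0, -0.001, -1.0]]
wrist_force: [-0.4, -0.1, 0.2]
gripper_width: 0.424
gripper_force: 0.0
```

>>> drive_tool:
  rows:
    - {"tx":0,"ty":0,"tz":0,"ax":0,"ay":0,"az":0,"claw":0.5}
    - {"tx":0,"ty":0,"tz":0,"ax":0,"ay":0,"az":0,"claw":0.5}
    - {"tx":0,"ty":0,"tz":0,"ax":0,"ay":0,"az":0,"claw":0.5}
    - {"tx":0,"ty":0,"tz":0,"ax":0,"ay":0,"az":0,"claw":0.5}
    - {"tx":0,"ty":0,"tz":0,"ax":0,"ay":0,"az":0,"claw":0.5}
    - {"tx":0,"ty":0,"tz":0,"ax":0,"ay":0,"az":0,"claw":0.5}

```text
time_s: 14.45
tcp_pos: [0.5992, -0.1008, 0.0813]
ee_rot: [[-0.368, -0.93, 0.001], [-0.93, 0.368, 0.0], [-0.0, -0.001, -1.0]]
wrist_force: [-1.5, 1.8, 3.6]
gripper_width: 0.112
gripper_force: 30.0
```

>>> drive_tool:
  rows:
    - {"tx":0,"ty":0,"tz":0,"ax":0,"ay":0,"az":-0.1,"claw":0.5}
    - {"tx":0,"ty":0,"tz":0,"ax":0,"ay":0,"az":-0.1,"claw":0.5}
    - {"tx":0,"ty":0,"tz":0,"ax":0,"ay":0,"az":-0.1,"claw":0.5}
    - {"tx":0,"ty":0,"tz":0,"ax":0,"ay":0,"az":-0.1,"claw":0.5}
    - {"tx":0,"ty":0,"tz":0,"ax":0,"ay":0,"az":-0.1,"claw":0.5}
    - {"tx":0,"ty":0,"tz":0,"ax":0,"ay":0,"az":-0.1,"claw":0.5}
    - {"tx":0,"ty":0,"tz":0,"ax":0,"ay":0,"az":-0.1,"claw":0.5}
    - {"tx":0,"ty":0,"tz":0,"ax":0,"ay":0,"az":-0.1,"claw":0.5}
    - {"tx":0,"ty":0,"tz":0,"ax":0,"ay":0,"az":-0.1,"claw":0.5}
    - {"tx":0,"ty":0,"tz":0,"ax":0,"ay":0,"az":-0.1,"claw":0.5}

```text
time_s: 15.28
tcp_pos: [0.5961, -0.1012, 0.0813]
ee_rot: [[0.587, -0.81, -0.006], [-0.81, -0.587, -0.0], [-0.003, 0.005, -1.0]]
wrist_force: [-8.0, 1.4, 9.6]
gripper_width: 0.116
gripper_force: 30.0
```

>>> drive_tool:
  rows:
    - {"tx":0,"ty":0,"tz":0,"ax":0,"ay":0,"az":-0.1,"claw":0.5}
    - {"tx":0,"ty":0,"tz":0,"ax":0,"ay":0,"az":-0.1,"claw":0.5}
    - {"tx":0,"ty":0,"tz":0,"ax":0,"ay":0,"az":-0.1,"claw":0.5}
    - {"tx":0,"ty":0,"tz":0,"ax":0,"ay":0,"az":-0.1,"claw":0.5}
    - {"tx":0,"ty":0,"tz":0,"ax":0,"ay":0,"az":-0.1,"claw":0.5}
    - {"tx":0,"ty":0,"tz":0,"ax":0,"ay":0,"az":-0.1,"claw":0.5}
    - {"tx":0,"ty":0,"tz":0,"ax":0,"ay":0,"az":-0.1,"claw":0.5}
    - {"tx":0,"ty":0,"tz":0,"ax":0,"ay":0,"az":-0.1,"claw":0.5}
    - {"tx":0,"ty":0,"tz":0,"ax":0,"ay":0,"az":-0.1,"claw":0.5}
    - {"tx":0,"ty":0,"tz":0,"ax":0,"ay":0,"az":-0.1,"claw":0.5}

```text
time_s: 16.12
tcp_pos: [0.596, -0.1037, 0.0813]
ee_rot: [[0.998, 0.056, -0.007], [0.056, -0.998, -0.003], [-0.007, 0.003, -1.0]]
wrist_force: [-7.0, -8.2, 7.0]
gripper_width: 0.111
gripper_force: 30.0
```

>>> drive_tool:
  rows:
    - {"tx":0,"ty":0,"tz":0,"ax":0,"ay":0,"az":-0.09,"claw":0.5}
    - {"tx":0,"ty":0,"tz":0,"ax":0,"ay":0,"az":-0.07,"claw":0.5}
    - {"tx":0,"ty":0,"tz":0,"ax":0,"ay":0,"az":0,"claw":0.5}

```text
time_s: 16.37
tcp_pos: [0.5961, -0.104, 0.0813]
ee_rot: [[0.978, 0.21, -0.007], [0.21, -0.978, -0.003], [-0.007, 0.002, -1.0]]
wrist_force: [-6.7, -8.3, 7.8]
gripper_width: 0.118
gripper_force: 30.0
```

```bash
python3 st.py
```

```text
tcp [ 0.5961 -0.104   0.0813] yaw 12.1 tilt 0.42 q6 96.5 | shift cm [ -4.23 -23.07   0.22]
[  5.5  27.8 -12.5   0.2 -50.1  96.5] [-6.7 -8.3  7.8] [-2.57   1.862 -0.639] 29.997957344166934 10.258397535029834
```

Stop reached on c (moment -0.64 Nm, yaw 12°). I'm releasing, rising and going above the handle with yaw -82°.

>>> drive_tool:
  rows:
    - {"tx":0,"ty":0,"tz":0,"ax":0,"ay":0,"az":0,"claw":4}
    - {"tx":0,"ty":0,"tz":0,"ax":0,"ay":0,"az":0,"claw":5}
    - {"tx":0,"ty":0,"tz":0,"ax":0,"ay":0,"az":0,"claw":5}
    - {"tx":0,"ty":0,"tz":-2,"ax":0,"ay":0,"az":0,"claw":5}
    - {"tx":0,"ty":0,"tz":-3,"ax":0,"ay":0,"az":0,"claw":5}
    - {"tx":0,"ty":0,"tz":-3,"ax":0,"ay":0,"az":0.12,"claw":5}
    - {"tx":0,"ty":0,"tz":-3,"ax":0,"ay":0,"az":0.12,"claw":5}
    - {"tx":0,"ty":0,"tz":0,"ax":0,"ay":0,"az":0.12,"claw":5}
    - {"tx":0,"ty":0,"tz":0,"ax":0,"ay":0,"az":0.12,"claw":5}
    - {"tx":0,"ty":0,"tz":0,"ax":0,"ay":0,"az":0.12,"claw":5}

```text
time_s: 17.2
tcp_pos: [0.5997, -0.1003, 0.1913]
ee_rot: [[0.924, -0.383, 0.002], [-0.383, -0.924, 0.001], [0.002, -0.001, -1.0]]
wrist_force: [-0.4, 1.0, 0.3]
gripper_width: 0.567
gripper_force: 0.0
```

>>> drive_tool:
  rows:
    - {"tx":0,"ty":0,"tz":0,"ax":0,"ay":0,"az":0.12,"claw":5}
    - {"tx":0,"ty":0,"tz":0,"ax":0,"ay":0,"az":0.12,"claw":5}
    - {"tx":0,"ty":0,"tz":0,"ax":0,"ay":0,"az":0.12,"claw":5}
    - {"tx":0,"ty":0,"tz":0,"ax":0,"ay":0,"az":0.12,"claw":5}
    - {"tx":0,"ty":0,"tz":0,"ax":0,"ay":0,"az":0.12,"claw":5}
    - {"tx":0,"ty":0,"tz":0,"ax":0,"ay":0,"az":0.12,"claw":5}
    - {"tx":0,"ty":0,"tz":0,"ax":0,"ay":0,"az":0.12,"claw":5}
    - {"tx":0,"ty":0,"tz":0,"ax":0,"ay":0,"az":0.12,"claw":5}
    - {"tx":0,"ty":0,"tz":0,"ax":0,"ay":0,"az":0.08,"claw":5}
    - {"tx":0,"ty":0,"tz":0,"ax":0,"ay":0,"az":0,"claw":5}

```text
time_s: 18.03
tcp_pos: [0.5994, -0.1004, 0.1903]
ee_rot: [[0.142, -0.99, 0.0], [-0.99, -0.142, 0.0], [-0.0, -0.0, -1.0]]
wrist_force: [-0.4, 0.4, 0.4]
gripper_width: 0.578
gripper_force: 0.0
```

```bash
python3 - <<'E'
from h import *
im,d,s=look('wrist','w5.png'); P=cloud('wrist',d,s)
im,d,_=look('top'); Pt=cloud('top',d)
for Q in (P,Pt):
  for xy,r in [((.5065,.1125),.022),((.6255,.13),.022),((.598,-.1015),.022),((.582,.01),.055)]:
    try: blob(Q,.096,.114,xy,r)
    except Exception as e: print('none')
to(s,(.5822,.0100,.084))
E
```

```text
none
none
n 539 c [ 599.9 -103.2] size [29.3 10.2] long axis 9.0 z 0.105
n 454 c [587.3 -20.8] size [12.  27.3] long axis 98.6 z 0.1118
none
none
none
none
tcp [ 0.5994 -0.1004  0.1903] yaw -81.85 tilt 0.02 q6 2.4 | shift cm [-11.17   0.14  10.64]
```

View pics/w5.png

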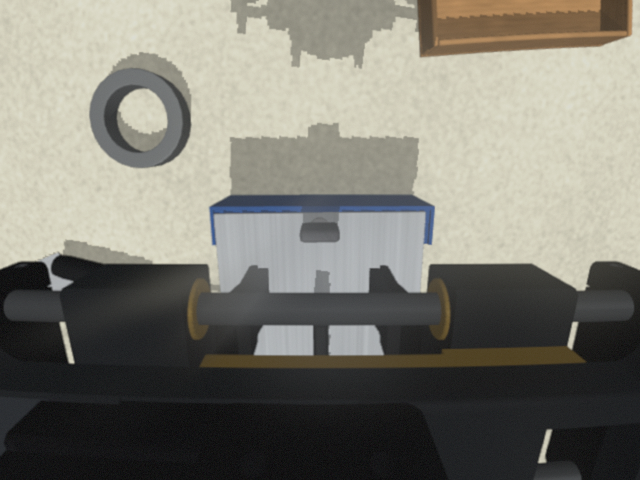

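The wrist picture shows screw c's wing along the plate at (320,232) and the handle between the fingers at (322,310). Tape and tray are clear. Now gripping the handle.

>>> drive_tool:
  rows:
    - {"tx":-2.8,"ty":0.1,"tz":0,"ax":0,"ay":0,"az":0,"claw":5}
    - {"tx":-2.8,"ty":0,"tz":0,"ax":0,"ay":0,"az":0,"claw":5}
    - {"tx":-2.8,"ty":0,"tz":0,"ax":0,"ay":0,"az":0,"claw":5}
    - {"tx":-2.75,"ty":0,"tz":0,"ax":0,"ay":0,"az":0,"claw":5}
    - {"tx":0,"ty":0,"tz":3,"ax":0,"ay":0,"az":0,"claw":5}
    - {"tx":0,"ty":0,"tz":3,"ax":0,"ay":0,"az":0,"claw":5}
    - {"tx":0,"ty":0,"tz":3,"ax":0,"ay":0,"az":0,"claw":5}
    - {"tx":0,"ty":0,"tz":1,"ax":0,"ay":0,"az":0,"claw":5}
    - {"tx":0,"ty":0,"tz":0.6,"ax":0,"ay":0,"az":0,"claw":4}
    - {"tx":0,"ty":0,"tz":0,"ax":0,"ay":0,"az":0,"claw":3}

```text
time_s: 18.97
tcp_pos: [0.5823, 0.0092, 0.084]
ee_rot: [[0.143, -0.99, -0.001], [-0.99, -0.143, -0.001], [0.0, 0.001, -1.0]]
wrist_force: [-0.0, -0.5, -0.1]
gripper_width: 0.493
gripper_force: 0.0
```

>>> drive_tool:
  rows:
    - {"tx":0,"ty":0,"tz":0,"ax":0,"ay":0,"az":0,"claw":0.5}
    - {"tx":0,"ty":0,"tz":0,"ax":0,"ay":0,"az":0,"claw":0.5}
    - {"tx":0,"ty":0,"tz":0,"ax":0,"ay":0,"az":0,"claw":0.5}
    - {"tx":0,"ty":0,"tz":0,"ax":0,"ay":0,"az":0,"claw":0.5}
    - {"tx":0,"ty":0,"tz":0,"ax":0,"ay":0,"az":0,"claw":0.5}
    - {"tx":0,"ty":0,"tz":0,"ax":0,"ay":0,"az":0,"claw":0.5}

```text
time_s: 19.47
tcp_pos: [0.5819, 0.0092, 0.0854]
ee_rot: [[0.143, -0.99, -0.0], [-0.99, -0.143, -0.0], [0.0, 0.0, -1.0]]
wrist_force: [-3.1, 0.5, 4.6]
gripper_width: 0.129
gripper_force: 30.0
```

>>> drive_tool:
  rows:
    - {"tx":0,"ty":0,"tz":-0.4,"ax":0,"ay":0,"az":0,"claw":0.5}
    - {"tx":0,"ty":0,"tz":-0.4,"ax":0,"ay":0,"az":0,"claw":0.5}
    - {"tx":0,"ty":0,"tz":-0.4,"ax":0,"ay":0,"az":0,"claw":0.5}
    - {"tx":0,"ty":0,"tz":0,"ax":0,"ay":0,"az":0,"claw":0.5}

```text
time_s: 19.8
tcp_pos: [0.5826, 0.0094, 0.0969]
ee_rot: [[0.143, -0.99, 0.001], [-0.99, -0.143, 0.0], [-0.0, -0.001, -1.0]]
wrist_force: [0.8, -0.4, -4.5]
gripper_width: 0.135
gripper_force: 30.0
```

It came free, carrying only its weight (4.5 N). Lifting and carrying it to the mat.

>>> drive_tool:
  rows:
    - {"tx":0,"ty":0,"tz":-1,"ax":0,"ay":0,"az":0,"claw":0.5}
    - {"tx":0,"ty":0,"tz":-1,"ax":0,"ay":0,"az":0,"claw":0.5}
    - {"tx":0,"ty":0,"tz":-1,"ax":0,"ay":0,"az":0,"claw":0.5}
    - {"tx":0,"ty":0,"tz":-1,"ax":0,"ay":0,"az":0,"claw":0.5}
    - {"tx":0,"ty":0,"tz":-1,"ax":0,"ay":0,"az":0,"claw":0.5}
    - {"tx":0,"ty":0,"tz":-0.5,"ax":0,"ay":0,"az":0,"claw":0.5}
    - {"tx":0,"ty":0,"tz":0,"ax":0,"ay":0,"az":0,"claw":0.5}

```text
time_s: 20.38
tcp_pos: [0.5833, 0.0095, 0.1537]
ee_rot: [[0.143, -0.99, 0.004], [-0.99, -0.143, 0.001], [-0.0, -0.004, -1.0]]
wrist_force: [0.7, 0.6, -5.3]
gripper_width: 0.131
gripper_force: 30.0
```

>>> drive_tool:
  rows:
    - {"tx":0,"ty":0,"tz":0,"ax":0,"ay":0,"az":0.055,"claw":0.5}
    - {"tx":0,"ty":0,"tz":0,"ax":0,"ay":0,"az":0.055,"claw":0.5}
    - {"tx":0,"ty":0,"tz":0,"ax":0,"ay":0,"az":0.055,"claw":0.5}
    - {"tx":-1.5,"ty":0.65,"tz":0,"ax":0,"ay":0,"az":0,"claw":0.5}
    - {"tx":-2,"ty":0.87,"tz":0,"ax":0,"ay":0,"az":0,"claw":0.5}
    - {"tx":-2,"ty":0.87,"tz":0,"ax":0,"ay":0,"az":0,"claw":0.5}
    - {"tx":-2,"ty":0.87,"tz":0,"ax":0,"ay":0,"az":0,"claw":0.5}
    - {"tx":-2,"ty":0.87,"tz":0,"ax":0,"ay":0,"az":0,"claw":0.5}
    - {"tx":-2,"ty":0.87,"tz":0,"ax":0,"ay":0,"az":0,"claw":0.5}
    - {"tx":-2,"ty":0.87,"tz":0,"ax":0,"ay":0,"az":0,"claw":0.5}

```text
time_s: 21.22
tcp_pos: [0.5256, 0.1463, 0.1511]
ee_rot: [[-0.022, -1.0, -0.001], [-1.0, 0.022, -0.0], [0.0, 0.001, -1.0]]
wrist_force: [-1.0, 0.2, -5.1]
gripper_width: 0.132
gripper_force: 30.0
```

```bash
sed -i 's/(.5063,.1127,.079)/(.4478,.3381,.035)/' st.py; python3 st.py
```

```text
tcp [0.5256 0.1463 0.1511] yaw -91.27 tilt 0.06 q6 -33.8 | shift cm [-19.01   8.2   11.61]
[ 32.6  18.1 -16.6  -0.  -55.4 -33.8] [-1.   0.2 -5.1] [ 0.068 -0.1    0.003] 29.984300024807453 11.49969952466974
```

>>> drive_tool:
  rows:
    - {"tx":-2,"ty":0.87,"tz":0,"ax":0,"ay":0,"az":0,"claw":0.5}
    - {"tx":-2,"ty":0.87,"tz":0,"ax":0,"ay":0,"az":0,"claw":0.5}
    - {"tx":-2,"ty":0.87,"tz":0,"ax":0,"ay":0,"az":0,"claw":0.5}
    - {"tx":-2,"ty":0.86,"tz":0,"ax":0,"ay":0,"az":0,"claw":0.5}
    - {"tx":-2,"ty":0.86,"tz":0,"ax":0,"ay":0,"az":0,"claw":0.5}
    - {"tx":-2,"ty":0.86,"tz":0,"ax":0,"ay":0,"az":0,"claw":0.5}
    - {"tx":-2,"ty":0.86,"tz":0,"ax":0,"ay":0,"az":0,"claw":0.5}
    - {"tx":-2,"ty":0.86,"tz":0,"ax":0,"ay":0,"az":0,"claw":0.5}
    - {"tx":-2,"ty":0.86,"tz":0,"ax":0,"ay":0,"az":0,"claw":0.5}
    - {"tx":0,"ty":0,"tz":0,"ax":0,"ay":0,"az":0,"claw":0.5}

```text
time_s: 22.05
tcp_pos: [0.4519, 0.3305, 0.1512]
ee_rot: [[-0.019, -1.0, 0.001], [-1.0, 0.019, 0.002], [-0.002, -0.001, -1.0]]
wrist_force: [1.0, -0.4, -4.9]
gripper_width: 0.13
gripper_force: 30.0
```

>>> drive_tool:
  rows:
    - {"tx":0,"ty":0,"tz":1.5,"ax":0,"ay":0,"az":0,"claw":0.5}
    - {"tx":0,"ty":0,"tz":2,"ax":0,"ay":0,"az":0,"claw":0.5}
    - {"tx":0,"ty":0,"tz":2,"ax":0,"ay":0,"az":0,"claw":0.5}
    - {"tx":0,"ty":0,"tz":2,"ax":0,"ay":0,"az":0,"claw":0.5}
    - {"tx":0,"ty":0,"tz":1.5,"ax":0,"ay":0,"az":0,"claw":0.5}
    - {"tx":0,"ty":0,"tz":1,"ax":0,"ay":0,"az":0,"claw":0.5}
    - {"tx":0,"ty":0,"tz":0.6,"ax":0,"ay":0,"az":0,"claw":0.5}
    - {"tx":0,"ty":0,"tz":0,"ax":0,"ay":0,"az":0,"claw":0.5}

```text
time_s: 22.72
tcp_pos: [0.4524, 0.3265, 0.0443]
ee_rot: [[-0.022, -1.0, -0.002], [-1.0, 0.022, -0.002], [0.002, 0.002, -1.0]]
wrist_force: [0.0, 0.3, -6.3]
gripper_width: 0.133
gripper_force: 30.0
```

```bash
python3 st.py
```

```text
tcp [0.4524 0.3265 0.0443] yaw -91.28 tilt 0.16 q6 -53.7 | shift cm [-1.15  0.48  0.93]
[ 52.5  26.7 -21.4  -0.  -42.  -53.7] [ 0.   0.3 -6.3] [-0.003 -0.009  0.02 ] 29.98628620058298 11.576161841799014
```

>>> drive_tool:
  rows:
    - {"tx":-1.1,"ty":0.45,"tz":0,"ax":0,"ay":0,"az":0,"claw":0.5}
    - {"tx":0,"ty":0,"tz":0.5,"ax":0,"ay":0,"az":0,"claw":0.5}
    - {"tx":0,"ty":0,"tz":0.4,"ax":0,"ay":0,"az":0,"claw":0.5}
    - {"tx":0,"ty":0,"tz":0.2,"ax":0,"ay":0,"az":0,"claw":0.5}
    - {"tx":0,"ty":0,"tz":0,"ax":0,"ay":0,"az":0,"claw":0.5}

```text
time_s: 23.13
tcp_pos: [0.4482, 0.3379, 0.0342]
ee_rot: [[-0.022, -1.0, -0.001], [-1.0, 0.022, -0.001], [0.001, 0.001, -1.0]]
wrist_force: [-0.7, -0.2, -5.2]
gripper_width: 0.136
gripper_force: 30.0
```

```bash
python3 st.py
```

```text
tcp [0.4482 0.3379 0.0342] yaw -91.26 tilt 0.07 q6 -54.8 | shift cm [-0.02  0.04 -0.08]
[ 53.6  27.8 -21.5  -0.  -40.8 -54.8] [-0.7 -0.2 -5.2] [-0.013  0.007 -0.036] 29.985503051429987 11.870024722386868
```

>>> drive_tool:
  rows:
    - {"tx":0,"ty":0,"tz":0.2,"ax":0,"ay":0,"az":0,"claw":0.5}
    - {"tx":0,"ty":0,"tz":0,"ax":0,"ay":0,"az":0,"claw":4}
    - {"tx":0,"ty":0,"tz":0,"ax":0,"ay":0,"az":0,"claw":5}
    - {"tx":0,"ty":0,"tz":0,"ax":0,"ay":0,"az":0,"claw":5}
    - {"tx":0,"ty":0,"tz":-2,"ax":0,"ay":0,"az":0,"claw":5}
    - {"tx":0,"ty":0,"tz":-3,"ax":0,"ay":0,"az":0,"claw":5}
    - {"tx":0,"ty":0,"tz":-3,"ax":0,"ay":0,"az":0,"claw":5}
    - {"tx":0,"ty":0,"tz":-3,"ax":0,"ay":0,"az":0,"claw":5}
    - {"tx":0,"ty":0,"tz":-3,"ax":0,"ay":0,"az":0,"claw":5}
    - {"tx":0,"ty":0,"tz":-3,"ax":0,"ay":0,"az":0,"claw":5}

```text
time_s: 23.97
tcp_pos: [0.4487, 0.3383, 0.2047]
ee_rot: [[-0.022, -1.0, 0.001], [-1.0, 0.022, 0.001], [-0.001, -0.001, -1.0]]
wrist_force: [-0.1, 0.8, -0.1]
gripper_width: 0.57
gripper_force: 0.0
```

```bash
python3 - <<'E'
from h import *
im,d,s=look('top'); P=cloud('top',d)
cv2.imwrite('pics/top1.png',cv2.resize(im[180:380,210:410,::-1],(600,600),interpolation=cv2.INTER_CUBIC))
to(s,(.5822,.01,.2))
E
python3 st.py
```

```text
tcp [0.4487 0.3383 0.2047] yaw -91.26 tilt 0.1 q6 -54.8 | shift cm [ 32.53 -14.07   0.45]
tcp [0.4518 0.3406 0.2118] yaw -91.17 tilt 0.82 q6 -54.8 | shift cm [ 0.43  0.58 17.68]
[ 53.5  16.3  -9.7   0.2 -63.2 -54.8] [1.9 0.3 4.6] [ 0.298 -0.267 -0.003] 0.0 49.52947028304503
```

View pics/top1.png

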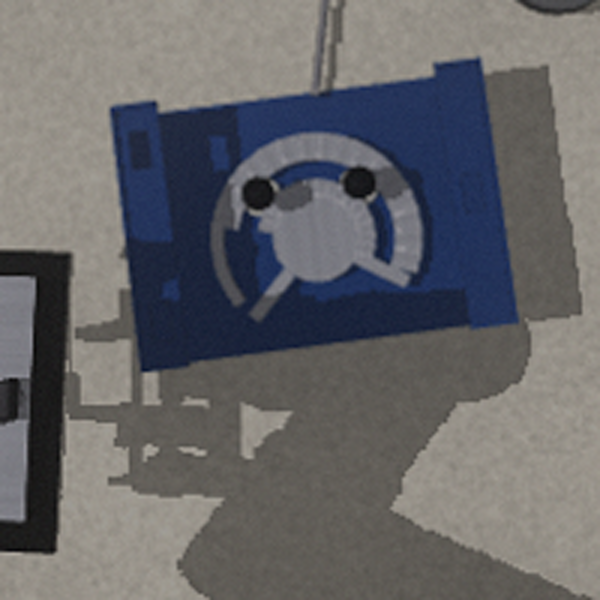

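Two knobs show in the crop, at (258,194) and (359,182). The exit gap is on the left. I'm moving in for a closer look.

>>> drive_tool:
  rows:
    - {"tx":2.95,"ty":-2.2,"tz":0,"ax":0,"ay":0,"az":0,"claw":5}
    - {"tx":2.95,"ty":-2.2,"tz":0,"ax":0,"ay":0,"az":-0.055,"claw":5}
    - {"tx":2.95,"ty":-2.2,"tz":0,"ax":0,"ay":0,"az":-0.055,"claw":5}
    - {"tx":2.95,"ty":-2.2,"tz":0,"ax":0,"ay":0,"az":-0.055,"claw":5}
    - {"tx":2.95,"ty":-2.2,"tz":0,"ax":0,"ay":0,"az":0,"claw":5}
    - {"tx":2.95,"ty":-2.2,"tz":0,"ax":0,"ay":0,"az":0,"claw":5}
    - {"tx":0,"ty":0,"tz":0,"ax":0,"ay":0,"az":0,"claw":5}
    - {"tx":0,"ty":0,"tz":0,"ax":0,"ay":0,"az":0,"claw":5}

```text
time_s: 24.68
tcp_pos: [0.5918, 0.1683, 0.2022]
ee_rot: [[0.139, -0.99, 0.0], [-0.99, -0.139, 0.0], [0.0, -0.0, -1.0]]
wrist_force: [-0.4, 0.4, -0.7]
gripper_width: 0.577
gripper_force: 0.0
```

```bash
python3 - <<'E'
from h import *
im,d,s=look('wrist','w6.png'); P=cloud('wrist',d,s)
to(s,(.5822,.01,.2)); np.save('w6.npy',P)
g=cv2.cvtColor(im,cv2.COLOR_RGB2GRAY)
m=((g<45)&(P[:,:,2]>.03)&(P[:,:,2]<.062)&(np.hypot(P[:,:,0]-.585,P[:,:,1])<.09)).astype(np.uint8)
n,l,st,c=cv2.connectedComponentsWithStats(m)
for i in range(1,n):
    if st[i,4]>60:
        X=P[l==i]; f=lambda q:np.linalg.norm(X-q,axis=1)-.012
        from scipy.optimize import least_squares
        r=least_squares(f,[*X[:,:2].mean(0),.044],loss='soft_l1',f_scale=.001); print(c[i].round(0),st[i,4],X[:,2].max().round(4),'ball',r.x.round(4))
E
```

```text
tcp [0.5918 0.1683 0.2022] yaw -82.02 tilt 0.01 q6 -22.9 | shift cm [15.54  3.15  0.22]
```

View pics/w6.png

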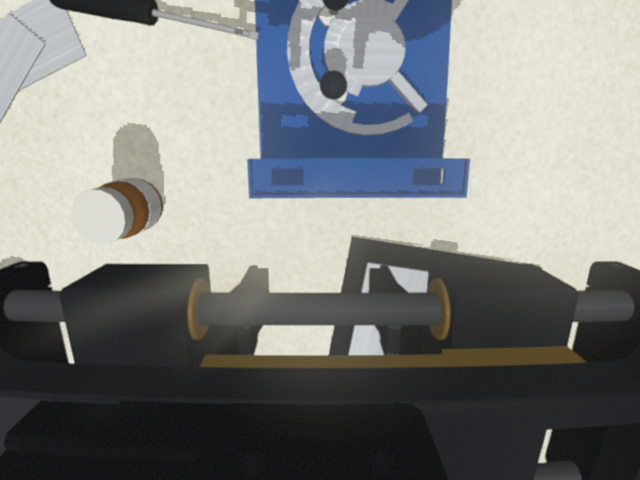

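The picture shows the knobs at (333,84) and (335,2), at its upper edge. The jar is at (118,212), clear of the path. I'm going 8 cm closer.

>>> drive_tool:
  rows:
    - {"tx":2.7,"ty":0,"tz":0,"ax":0,"ay":0,"az":0,"claw":5}
    - {"tx":2.7,"ty":0,"tz":0,"ax":0,"ay":0,"az":0,"claw":5}
    - {"tx":2.6,"ty":0,"tz":0,"ax":0,"ay":0,"az":0,"claw":5}
    - {"tx":0,"ty":0,"tz":0,"ax":0,"ay":0,"az":0,"claw":5}
    - {"tx":0,"ty":0,"tz":0,"ax":0,"ay":0,"az":0,"claw":5}

```text
time_s: 25.15
tcp_pos: [0.6017, 0.0909, 0.2029]
ee_rot: [[0.142, -0.99, 0.001], [-0.99, -0.142, 0.0], [-0.0, -0.001, -1.0]]
wrist_force: [0.3, -0.4, 0.5]
gripper_width: 0.58
gripper_force: 0.0
```

```bash
cat > kn.py <<'E'
from h import *
from scipy.optimize import least_squares
def balls(name='wrist',png=None):
    im,d,s=look(name,png); P=cloud(name,d,s); g=im.max(2)
    m=((g<60)&(np.hypot(P[:,:,0]-.585,P[:,:,1]-.005)<.1)&(P[:,:,2]>.02)&(P[:,:,2]<.065)).astype(np.uint8)
    n,l,st,c=cv2.connectedComponentsWithStats(m); out=[]
    for i in range(1,n):
        if st[i,4]>40:
            X=P[l==i]; X=X[X[:,2]>X[:,2].max()-.014]
            r=least_squares(lambda q:np.linalg.norm(X-q,axis=1)-.012,[*X[:,:2].mean(0),.042],loss='soft_l1',f_scale=.001)
            print(c[i].round(0),st[i,4],X[:,2].max().round(4),'ball',r.x.round(4)); out.append(r.x)
    return im,P,s,out
E
python3 - <<'E'
from kn import *
im,P,s,o=balls('wrist','w7.png'); to(s,(.5822,.01,.2)); np.save('w7.npy',P)
balls('top')
# track plate ring points (bright grey, z ~ .016) -> histogram of z
g=im.astype(int); m=(abs(g[:,:,0]-g[:,:,2])<25)&(g.min(2)>90)&(np.hypot(P[:,:,0]-.585,P[:,:,1]-.005)<.085)&(P[:,:,2]>.008)&(P[:,:,2]<.025)
X=P[m]; print(len(X),np.percentile(X[:,2],[5,50,95]).round(4))
r=cv2.minEnclosingCircle((X[:,:2]*1000).astype(np.float32)); print('outer circle',r)
E
```

```text
tcp [0.6017 0.0909 0.2029] yaw -81.82 tilt 0.04 q6 -15.6 | shift cm [7.74 3.08 0.29]
[329. 240.] 84 0.0592 ball [ 0.6064 -0.0217  0.0452]
[295. 244.] 85 0.0586 ball [0.5977 0.0501 0.0449]
11071 [0.0137 0.0151 0.0164]
outer circle ((567.017578125, 6.907555103302002), 77.36595153808594)
```

View pics/w7.png

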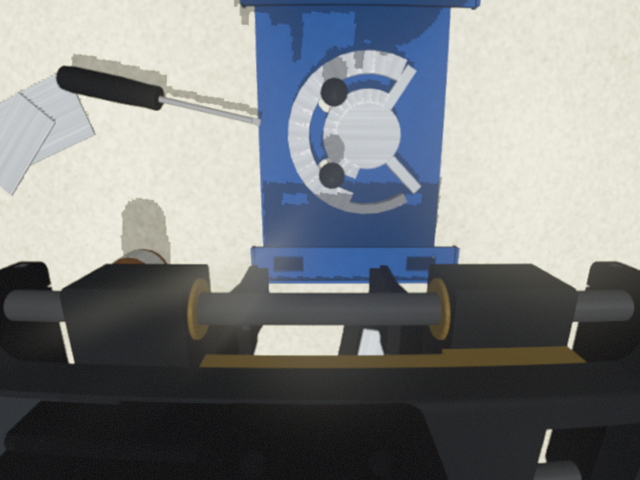

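The picture shows the knobs at (334,92) and (331,175). The gap is the lower part of the ring, at about (370,212). I'll refine the balls and track centre from this view.

```bash
python3 - <<'E'
from h import *
im,d,s=look('wrist'); P=cloud('wrist',d,s); g=im.max(2)
B=[]
for u0,v0 in [(334,92),(331,175)]:
    w=g[v0-18:v0+19,u0-18:u0+19]; t,b=cv2.threshold(w,0,255,cv2.THRESH_BINARY_INV+cv2.THRESH_OTSU)
    b=(w<w.min()+30).astype(np.uint8); n,l,st,c=cv2.connectedComponentsWithStats(b); i=1+np.argmax(st[1:,4])
    v,u=np.where(l==i); (cx,cy),r=cv2.minEnclosingCircle(np.c_[u,v].astype(np.float32))
    q=(cx+u0-18,cy+v0-18); X=onplane('wrist',q,.044,s)[0]; B.append(X); print(w.min(),np.round(q,1),round(r,1),X.round(4),'cloudz',np.nanmax(P[v0-6:v0+7,u0-6:u0+7,2]).round(4))
a,b=B[0][:2],B[1][:2]; h=(b-a)/2; L=np.hypot(*h); n=np.array([-h[1],h[0]])/L; C=(a+b)/2+n*np.sqrt(max(0,.0025-L*L)); print('C',C, 'dist',2*L)
# outer lip edge fit at plate height
gm=im.astype(int); m=((abs(gm[:,:,0]-gm[:,:,2])<30)&(gm.min(2)>100)&(np.hypot(P[:,:,0]-.568,P[:,:,1]-.009)<.078)&(P[:,:,2]<.03))
v,u=np.where(m); X=onplane('wrist',np.c_[u,v],.016,s)[:,:2]
best=X
an=np.arctan2(X[:,1]-.009,X[:,0]-.568); E=[]
for k in np.arange(-1.3,1.3,.1):
    j=(an>k)&(an<k+.1)
    if j.sum()>5:
        rr=np.hypot(*(X[j]-[.568,.009]).T); E.append(X[j][rr>np.percentile(rr,95)].mean(0))
E=np.array(E); r=__import__('scipy.optimize').optimize.least_squares(lambda p:np.hypot(*(E-p[:2]).T)-p[2],[.568,.009,.07],loss='soft_l1',f_scale=.001); print('ring',r.x.round(4),abs(r.fun).mean())
E
```

```text
62 [334.5  90.4] 13.8 [ 0.6055 -0.0233  0.044 ] cloudz 0.0564
69 [332.2 174. ] 12.7 [0.5965 0.0482 0.044 ] cloudz 0.3641
C [0.56657487 0.00811512] dist 0.07204911212327672
ring [0.5668 0.0073 0.0762] 0.000232809504756786
```

The two estimates of the track centre agree to 1 mm at (0.5668, 0.008). Exit ball position is (0.550, 0.055). Gripping the first knob.

>>> drive_tool:
  rows:
    - {"tx":2,"ty":0.5,"tz":0,"ax":0,"ay":0,"az":0,"claw":5}
    - {"tx":2.1,"ty":0.55,"tz":0,"ax":0,"ay":0,"az":0,"claw":5}
    - {"tx":0,"ty":0,"tz":3,"ax":0,"ay":0,"az":0,"claw":5}
    - {"tx":0,"ty":0,"tz":3,"ax":0,"ay":0,"az":0,"claw":5}
    - {"tx":0,"ty":0,"tz":3,"ax":0,"ay":0,"az":0,"claw":5}
    - {"tx":0,"ty":0,"tz":3,"ax":0,"ay":0,"az":0,"claw":5}
    - {"tx":0,"ty":0,"tz":2,"ax":0,"ay":0,"az":0,"claw":5}
    - {"tx":0,"ty":0,"tz":0,"ax":0,"ay":0,"az":0,"claw":5}
    - {"tx":0,"ty":0,"tz":0,"ax":0,"ay":0,"az":0,"claw":5}

```text
time_s: 26.05
tcp_pos: [0.5972, 0.0496, 0.062]
ee_rot: [[0.144, -0.99, -0.002], [-0.99, -0.144, -0.001], [0.001, 0.002, -1.0]]
wrist_force: [-0.4, 0.2, 1.0]
gripper_width: 0.578
gripper_force: 0.0
```

```bash
sed -i 's/(.4478,.3381,.035)/(.597,.049,.026)/' st.py; python3 st.py
```

```text
tcp [0.5972 0.0496 0.062 ] yaw -81.7 tilt 0.12 q6 -11.9 | shift cm [0.06 0.02 3.6 ]
[ 20.2  28.6 -14.5   0.  -47.  -11.9] [-0.4  0.2  1. ] [ 0.082 -0.122  0.03 ] 0.0 50.320060144849336
```

>>> drive_tool:
  rows:
    - {"tx":0,"ty":0,"tz":1.5,"ax":0,"ay":0,"az":0,"claw":5}
    - {"tx":0,"ty":0,"tz":1.3,"ax":0,"ay":0,"az":0,"claw":5}
    - {"tx":0,"ty":0,"tz":0.7,"ax":0,"ay":0,"az":0,"claw":5}
    - {"tx":0,"ty":0,"tz":0,"ax":0,"ay":0,"az":0,"claw":4}
    - {"tx":0,"ty":0,"tz":0,"ax":0,"ay":0,"az":0,"claw":2.5}
    - {"tx":0,"ty":0,"tz":0,"ax":0,"ay":0,"az":0,"claw":1.5}
    - {"tx":0,"ty":0,"tz":0,"ax":0,"ay":0,"az":0,"claw":1.5}
    - {"tx":0,"ty":0,"tz":0,"ax":0,"ay":0,"az":0,"claw":1.5}

```text
time_s: 26.72
tcp_pos: [0.598, 0.049, 0.0285]
ee_rot: [[0.143, -0.99, 0.001], [-0.99, -0.143, 0.0], [-0.0, -0.002, -1.0]]
wrist_force: [-0.3, 0.0, 0.2]
gripper_width: 0.282
gripper_force: 0.3
```

```bash
python3 st.py
```

```text
tcp [0.598  0.049  0.0285] yaw -81.8 tilt 0.09 q6 -11.9 | shift cm [-0.02  0.1   0.25]
[ 20.1  31.1 -16.2   0.  -42.7 -11.9] [-0.3  0.   0.2] [ 0.026  0.091 -0.019] 0.2602437883615494 24.530461350459547
```

Width is 24.5 mm, so the ball is between the fingers. I'll work out the arc rows from here to the exit.

```bash
cat > arc.py <<'E'
import sys; from h import *
# arc rows from current TCP to exit angle
C=np.array([.5668,.0082]); s=sense(); R=s['ee_rot'][:2,:2]; p=s['tcp_pos'][:2]; a0=np.arctan2(*(p-C)[::-1]); a1=np.radians(109.2); n=int(sys.argv[1])
print('now deg',np.degrees(a0),'r',np.hypot(*(p-C))); W=[p]+[C+.05*np.array([np.cos(a),np.sin(a)]) for a in np.linspace(a0,a1,n+1)[1:]]
for a,b in zip(W,W[1:]): print((R.T@(b-a)*100).round(2))
E
python3 arc.py 10
```

```text
now deg 52.54204069142585 r 0.05133844238767395
[-0.24  0.46]
[-0.3   0.39]
[-0.26  0.42]
[-0.22  0.44]
[-0.17  0.46]
[-0.12  0.48]
[-0.08  0.49]
[-0.03  0.49]
[0.02 0.49]
[0.07 0.49]
```

>>> drive_tool:
  rows:
    - {"tx":0,"ty":0,"tz":0.2,"ax":0,"ay":0,"az":0,"claw":1.5}
    - {"tx":0,"ty":0,"tz":0,"ax":0,"ay":0,"az":0,"claw":1.5}
    - {"tx":0,"ty":0,"tz":0,"ax":0,"ay":0,"az":0,"claw":1.5}
    - {"tx":0,"ty":0,"tz":0,"ax":0,"ay":0,"az":0,"claw":1.5}

```text
time_s: 27.05
tcp_pos: [0.5983, 0.0487, 0.0283]
ee_rot: [[0.143, -0.99, 0.002], [-0.99, -0.143, -0.0], [0.001, -0.002, -1.0]]
wrist_force: [-4.4, 0.3, 11.3]
gripper_width: 0.258
gripper_force: 30.0
```

The grip sits slightly above the ball's equator (chord 22.4 mm, 11 N upward). I'm reopening, going lower and closing again.

>>> drive_tool:
  rows:
    - {"tx":0,"ty":0,"tz":0,"ax":0,"ay":0,"az":0,"claw":3.5}
    - {"tx":0,"ty":0,"tz":0,"ax":0,"ay":0,"az":0,"claw":3.5}
    - {"tx":0,"ty":0,"tz":0.3,"ax":0,"ay":0,"az":0,"claw":3.5}
    - {"tx":0,"ty":0,"tz":0,"ax":0,"ay":0,"az":0,"claw":3.5}
    - {"tx":0,"ty":0,"tz":0,"ax":0,"ay":0,"az":0,"claw":3.5}

```text
time_s: 27.47
tcp_pos: [0.5972, 0.0486, 0.0219]
ee_rot: [[0.142, -0.99, -0.001], [-0.99, -0.142, -0.0], [0.0, 0.001, -1.0]]
wrist_force: [-0.1, 0.3, 0.2]
gripper_width: 0.396
gripper_force: 0.0
```

```bash
python3 st.py
```

```text
tcp [0.5972 0.0486 0.0219] yaw -81.81 tilt 0.07 q6 -11.9 | shift cm [-0.04  0.01 -0.41]
[ 20.1  31.6 -16.5  -0.  -42.  -11.9] [-0.1  0.3  0.2] [ 0.075 -0.057  0.024] 0.0 34.4585612680993
```

>>> drive_tool:
  rows:
    - {"tx":0,"ty":0,"tz":0,"ax":0,"ay":0,"az":0,"claw":1.5}
    - {"tx":0,"ty":0,"tz":0,"ax":0,"ay":0,"az":0,"claw":1.5}
    - {"tx":0,"ty":0,"tz":0,"ax":0,"ay":0,"az":0,"claw":1.5}
    - {"tx":0,"ty":0,"tz":0,"ax":0,"ay":0,"az":0,"claw":1.5}
    - {"tx":0,"ty":0,"tz":0,"ax":0,"ay":0,"az":0,"claw":1.5}

```text
time_s: 27.88
tcp_pos: [0.5974, 0.0488, 0.0224]
ee_rot: [[0.142, -0.99, -0.0], [-0.99, -0.142, -0.0], [-0.0, 0.0, -1.0]]
wrist_force: [0.5, 0.4, 0.2]
gripper_width: 0.242
gripper_force: 30.0
```

```bash
python3 st.py; python3 arc.py 10|head -1
```

```text
tcp [0.5974 0.0488 0.0224] yaw -81.81 tilt 0.02 q6 -11.9 | shift cm [-0.03  0.04 -0.36]
[ 20.1  31.5 -16.4  -0.  -42.1 -11.9] [0.5 0.4 0.2] [ 0.115 -0.033 -0.071] 29.989699870347977 21.074668002433484
now deg 52.960522982531316 r 0.05081114263204944
```

The grip is now just below the equator with negligible reaction. Dragging along the arc.

>>> drive_tool:
  rows:
    - {"tx":-0.3,"ty":0.43,"tz":0,"ax":0,"ay":0,"az":0,"claw":1.5}
    - {"tx":-0.29,"ty":0.4,"tz":0,"ax":0,"ay":0,"az":0,"claw":1.5}
    - {"tx":-0.26,"ty":0.42,"tz":0,"ax":0,"ay":0,"az":0,"claw":1.5}
    - {"tx":-0.22,"ty":0.44,"tz":0,"ax":0,"ay":0,"az":0,"claw":1.5}
    - {"tx":-0.17,"ty":0.46,"tz":0,"ax":0,"ay":0,"az":0,"claw":1.5}
    - {"tx":-0.12,"ty":0.48,"tz":0,"ax":0,"ay":0,"az":0,"claw":1.5}
    - {"tx":-0.08,"ty":0.49,"tz":0,"ax":0,"ay":0,"az":0,"claw":1.5}
    - {"tx":-0.03,"ty":0.49,"tz":0,"ax":0,"ay":0,"az":0,"claw":1.5}
    - {"tx":0.02,"ty":0.49,"tz":0,"ax":0,"ay":0,"az":0,"claw":1.5}
    - {"tx":0.07,"ty":0.49,"tz":0,"ax":0,"ay":0,"az":0,"claw":1.5}

```text
time_s: 28.72
tcp_pos: [0.5496, 0.0558, 0.0226]
ee_rot: [[0.143, -0.99, 0.0], [-0.99, -0.143, 0.0], [-0.0, -0.0, -1.0]]
wrist_force: [0.2, -0.3, -0.6]
gripper_width: 0.241
gripper_force: 30.0
```

>>> drive_tool:
  rows:
    - {"tx":0,"ty":0,"tz":0,"ax":0,"ay":0,"az":0,"claw":1.5}
    - {"tx":0,"ty":0,"tz":0,"ax":0,"ay":0,"az":0,"claw":1.5}

```text
time_s: 28.88
tcp_pos: [0.55, 0.0558, 0.0227]
ee_rot: [[0.142, -0.99, 0.0], [-0.99, -0.142, -0.0], [0.0, -0.0, -1.0]]
wrist_force: [0.2, -0.5, -1.2]
gripper_width: 0.243
gripper_force: 30.0
```

```bash
python3 st.py; python3 arc.py 10|head -1
```

```text
tcp [0.55   0.0558 0.0227] yaw -81.81 tilt 0.01 q6 -14.4 | shift cm [ 1.34 -4.55 -0.33]
[ 22.6  28.1 -23.3   0.  -38.6 -14.4] [ 0.2 -0.5 -1.2] [ 0.018 -0.084  0.057] 29.989683777093887 21.155769758454255
now deg 109.43453553321561 r 0.05043321081069814
```

>>> drive_tool:
  rows:
    - {"tx":0,"ty":0,"tz":-0.5,"ax":0,"ay":0,"az":0,"claw":1.5}
    - {"tx":0,"ty":0,"tz":-0.5,"ax":0,"ay":0,"az":0,"claw":1.5}
    - {"tx":0,"ty":0,"tz":-1,"ax":0,"ay":0,"az":0,"claw":1.5}
    - {"tx":0,"ty":0,"tz":-2,"ax":0,"ay":0,"az":0,"claw":1.5}
    - {"tx":0,"ty":0,"tz":-2,"ax":0,"ay":0,"az":0,"claw":1.5}
    - {"tx":0,"ty":0,"tz":-2,"ax":0,"ay":0,"az":0,"claw":1.5}
    - {"tx":0,"ty":0,"tz":-2,"ax":0,"ay":0,"az":0,"claw":1.5}
    - {"tx":0,"ty":0,"tz":-1,"ax":0,"ay":0,"az":0,"claw":1.5}
    - {"tx":0,"ty":0,"tz":0,"ax":0,"ay":0,"az":0,"claw":1.5}

```text
time_s: 29.63
tcp_pos: [0.5521, 0.0564, 0.136]
ee_rot: [[0.143, -0.99, 0.007], [-0.99, -0.143, 0.002], [-0.001, -0.007, -1.0]]
wrist_force: [-0.4, 0.7, -0.4]
gripper_width: 0.242
gripper_force: 30.0
```

```bash
cat > tray.py <<'E'
from h import *
im,d,s=look('top','t2.png'); P=cloud('top',d); z=P[:,:,2]
hsv=cv2.cvtColor(im,cv2.COLOR_RGB2HSV); v,u=np.mgrid[0:480,0:640]
m=((u>400)&(u<600)&(v>215)&(v<450)&(z>.03)&(z<.06)&(hsv[:,:,1]>80)).astype(np.uint8); m=cv2.morphologyEx(m,cv2.MORPH_OPEN,np.ones((2,2)))
q=cv2.minAreaRect((P[m>0][:,:2]*1000).astype(np.float32)); print('tray',q,cv2.boxPoints(q).round(0).tolist()); c=np.array(q[0])/1000
to(s,(c[0],c[1],.15))
E
python3 tray.py; python3 st.py
```

```text
tray ((445.5162353515625, -241.6205291748047), (206.8374786376953, 442.62548828125), 3.5248615741729736) [[329.0, -27.0], [356.0, -469.0], [562.0, -456.0], [535.0, -14.0]]
tcp [0.5521 0.0564 0.136 ] yaw -81.78 tilt 0.4 q6 -14.4 | shift cm [27.98 14.79 -1.53]
tcp [0.5508 0.0562 0.1339] yaw -81.82 tilt 0.19 q6 -14.4 | shift cm [ 1.38 -4.44 10.81]
[ 22.6  19.7 -16.9  -0.  -53.1 -14.4] [-0.4  0.2 -1.8] [0.052 0.026 0.057] 29.99009918421507 21.537294770080013
```

```bash
python3 - <<'E'
s=open('tray.py').read()
s=s.replace("q=cv2","m=cv2.dilate(m,np.ones((3,3)));n,l,st,_=cv2.connectedComponentsWithStats(m);i=1+np.argmax(st[1:,4]);m=((l==i)&(z>.03)&(z<.06)&(hsv[:,:,1]>80));print(st[1:].tolist())\nq=cv2",1)
open('tray.py','w').write(s)
E
python3 tray.py
```

```text
[[441, 263, 89, 100, 1621]]
tray ((457.791259765625, -354.9234619140625), (179.91676330566406, 151.7482147216797), 13.6357421875) [[352.0, -302.0], [388.0, -450.0], [563.0, -407.0], [527.0, -260.0]]
tcp [0.5508 0.0562 0.1339] yaw -81.82 tilt 0.19 q6 -14.4 | shift cm [39.37 15.05 -1.69]
```

View pics/t2.png

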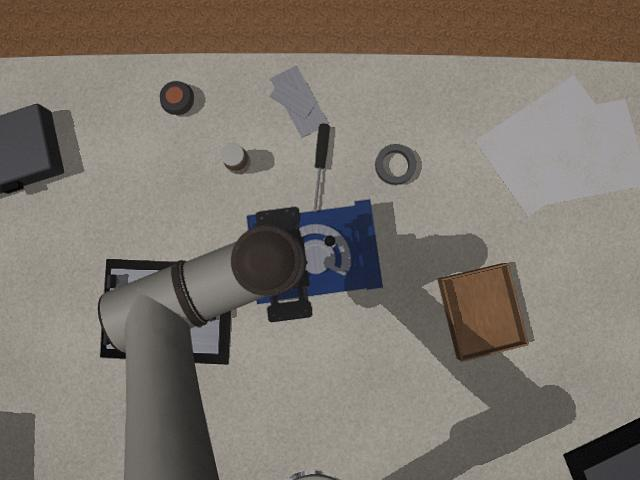

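The picture shows the tray still at (484,311), unmoved. The second knob is at (329,241) and the first is held. Carrying it to the tray.

>>> drive_tool:
  rows:
    - {"tx":2.6,"ty":0.73,"tz":0,"ax":0,"ay":0,"az":0,"claw":1.5}
    - {"tx":2.6,"ty":0.73,"tz":0,"ax":0,"ay":0,"az":0,"claw":1.5}
    - {"tx":2.6,"ty":0.73,"tz":0,"ax":0,"ay":0,"az":0,"claw":1.5}
    - {"tx":2.6,"ty":0.73,"tz":0,"ax":0,"ay":0,"az":0,"claw":1.5}
    - {"tx":2.6,"ty":0.73,"tz":0,"ax":0,"ay":0,"az":0,"claw":1.5}
    - {"tx":2.6,"ty":0.73,"tz":0,"ax":0,"ay":0,"az":0,"claw":1.5}
    - {"tx":2.6,"ty":0.73,"tz":0,"ax":0,"ay":0,"az":0,"claw":1.5}
    - {"tx":2.6,"ty":0.73,"tz":0,"ax":0,"ay":0,"az":0,"claw":1.5}
    - {"tx":2.6,"ty":0.73,"tz":0,"ax":0,"ay":0,"az":0,"claw":1.5}
    - {"tx":2.6,"ty":0.73,"tz":0,"ax":0,"ay":0,"az":0,"claw":1.5}

```text
time_s: 30.57
tcp_pos: [0.5135, -0.2129, 0.1307]
ee_rot: [[0.142, -0.99, -0.004], [-0.99, -0.142, 0.001], [-0.001, 0.004, -1.0]]
wrist_force: [0.4, 0.2, -1.0]
gripper_width: 0.247
gripper_force: 30.0
```

>>> drive_tool:
  rows:
    - {"tx":2.6,"ty":0.75,"tz":0,"ax":0,"ay":0,"az":0,"claw":1.5}
    - {"tx":2.6,"ty":0.75,"tz":0,"ax":0,"ay":0,"az":0,"claw":1.5}
    - {"tx":2.6,"ty":0.75,"tz":0,"ax":0,"ay":0,"az":0,"claw":1.5}
    - {"tx":2.6,"ty":0.75,"tz":0,"ax":0,"ay":0,"az":0,"claw":1.5}
    - {"tx":2.6,"ty":0.75,"tz":0,"ax":0,"ay":0,"az":0,"claw":1.5}
    - {"tx":0,"ty":0,"tz":0,"ax":0,"ay":0,"az":0,"claw":1.5}
    - {"tx":0,"ty":0,"tz":0,"ax":0,"ay":0,"az":0,"claw":1.5}

```text
time_s: 31.15
tcp_pos: [0.4949, -0.3466, 0.1303]
ee_rot: [[0.14, -0.99, -0.004], [-0.99, -0.14, 0.002], [-0.002, 0.003, -1.0]]
wrist_force: [0.9, 0.1, -0.9]
gripper_width: 0.245
gripper_force: 30.0
```

```bash
sed -i 's/(.597,.049,.026)/(.497,-.346,.028)/' st.py; python3 st.py
```

```text
tcp [ 0.4949 -0.3466  0.1303] yaw -81.97 tilt 0.23 q6 27.7 | shift cm [-1.000e-02 -2.500e-01  1.023e+01]
[-19.7  24.6  -9.6  -0.  -56.   27.7] [ 0.9  0.1 -0.9] [ 0.138 -0.013  0.002] 29.98990461230278 21.276365495387623
```

>>> drive_tool:
  rows:
    - {"tx":0,"ty":0,"tz":2,"ax":0,"ay":0,"az":0,"claw":1.5}
    - {"tx":0,"ty":0,"tz":2.5,"ax":0,"ay":0,"az":0,"claw":1.5}
    - {"tx":0,"ty":0,"tz":2.5,"ax":0,"ay":0,"az":0,"claw":1.5}
    - {"tx":0,"ty":0,"tz":2,"ax":0,"ay":0,"az":0,"claw":1.5}
    - {"tx":0,"ty":0,"tz":1.3,"ax":0,"ay":0,"az":0,"claw":1.5}
    - {"tx":0,"ty":0,"tz":0,"ax":0,"ay":0,"az":0,"claw":1.5}
    - {"tx":0,"ty":0,"tz":0,"ax":0,"ay":0,"az":0,"claw":1.5}

```text
time_s: 31.73
tcp_pos: [0.4958, -0.3448, 0.0284]
ee_rot: [[0.144, -0.99, -0.003], [-0.99, -0.144, 0.001], [-0.001, 0.003, -1.0]]
wrist_force: [0.7, 0.0, -0.9]
gripper_width: 0.243
gripper_force: 30.0
```

```bash
python3 st.py
```

```text
tcp [ 0.4958 -0.3448  0.0284] yaw -81.73 tilt 0.18 q6 27.7 | shift cm [ 0.14 -0.1   0.04]
[-19.5  31.4 -15.4   0.  -43.3  27.7] [ 0.7  0.  -0.9] [ 0.023 -0.089 -0.001] 29.989390969276428 21.172000742026874
```

>>> drive_tool:
  rows:
    - {"tx":0,"ty":0,"tz":0,"ax":0,"ay":0,"az":0,"claw":3}
    - {"tx":0,"ty":0,"tz":0,"ax":0,"ay":0,"az":0,"claw":4}
    - {"tx":0,"ty":0,"tz":0,"ax":0,"ay":0,"az":0,"claw":4}
    - {"tx":0,"ty":0,"tz":-2,"ax":0,"ay":0,"az":0,"claw":4}
    - {"tx":0,"ty":0,"tz":-3,"ax":0,"ay":0,"az":0,"claw":4}
    - {"tx":0,"ty":0,"tz":-3,"ax":0,"ay":0,"az":0,"claw":4}
    - {"tx":0,"ty":0,"tz":-3,"ax":0,"ay":0,"az":0,"claw":4}
    - {"tx":-2.6,"ty":-0.5,"tz":-2,"ax":0,"ay":0,"az":0,"claw":4}
    - {"tx":-2.6,"ty":-0.5,"tz":-2,"ax":0,"ay":0,"az":0,"claw":4}
    - {"tx":-2.6,"ty":-0.5,"tz":-2,"ax":0,"ay":0,"az":0,"claw":4}

```text
time_s: 32.57
tcp_pos: [0.5, -0.266, 0.2018]
ee_rot: [[0.141, -0.99, 0.002], [-0.99, -0.141, -0.0], [0.001, -0.002, -1.0]]
wrist_force: [0.5, 0.2, -0.3]
gripper_width: 0.458
gripper_force: 0.0
```

>>> drive_tool:
  rows:
    - {"tx":-2.6,"ty":-0.8,"tz":0,"ax":0,"ay":0,"az":0,"claw":4}
    - {"tx":-2.6,"ty":-0.8,"tz":0,"ax":0,"ay":0,"az":0,"claw":4}
    - {"tx":-2.6,"ty":-0.8,"tz":0,"ax":0,"ay":0,"az":0,"claw":4}
    - {"tx":-2.6,"ty":-0.8,"tz":0,"ax":0,"ay":0,"az":0,"claw":4.5}
    - {"tx":-2.6,"ty":-0.8,"tz":0,"ax":0,"ay":0,"az":0,"claw":4.5}
    - {"tx":-2.6,"ty":-0.8,"tz":0,"ax":0,"ay":0,"az":0,"claw":4.5}
    - {"tx":-2.6,"ty":-0.8,"tz":0,"ax":0,"ay":0,"az":0,"claw":4.5}
    - {"tx":0,"ty":0,"tz":0,"ax":0,"ay":0,"az":0,"claw":4.5}
    - {"tx":0,"ty":0,"tz":0,"ax":0,"ay":0,"az":0,"claw":4.5}

```text
time_s: 33.32
tcp_pos: [0.5299, -0.0773, 0.2005]
ee_rot: [[0.145, -0.989, 0.002], [-0.989, -0.145, 0.0], [0.0, -0.002, -1.0]]
wrist_force: [0.8, -0.4, -0.7]
gripper_width: 0.518
gripper_force: 0.0
```

```bash
python3 st.py; python3 tray.py; python3 -c "
from kn import *
im,P,s,o=balls('top')
m=(np.hypot(P[:,:,0]-.458,P[:,:,1]+.355)<.12)&(im.max(2)<50)&(P[:,:,2]>.02)
print('dark in tray',m.sum(),P[m].mean(0),P[m].max(0))
to(s,(.606,-.0225,.1))"
```

```text
tcp [ 0.5299 -0.0773  0.2005] yaw -81.66 tilt 0.11 q6 -0.7 | shift cm [26.11  7.18 17.24]
[  9.1  14.3 -14.1   0.  -61.4  -0.7] [ 0.8 -0.4 -0.7] [ 0.027 -0.032  0.053] 0.0 45.03049141700342
[[441, 263, 89, 100, 1600]]
tray ((457.7015075683594, -354.53826904296875), (180.0242919921875, 151.83499145507812), 13.752762794494629) [[352.0, -302.0], [388.0, -450.0], [563.0, -407.0], [527.0, -259.0]]
tcp [ 0.5299 -0.0773  0.2005] yaw -81.66 tilt 0.11 q6 -0.7 | shift cm [26.39 11.17  5.03]
[329. 240.] 84 0.0613 ball [ 0.6064 -0.0213  0.0449]
dark in tray 435 [ 0.46372806 -0.36233668  0.03528999] [ 0.56161832 -0.26252051  0.06002237]
tcp [ 0.5297 -0.0781  0.2003] yaw -81.74 tilt 0.08 q6 -0.7 | shift cm [-4.41 -8.34 10.05]
```

The first knob is in the tray and the second is still at (0.606, -0.022). Going to grip it.

>>> drive_tool:
  rows:
    - {"tx":-1.5,"ty":-2.8,"tz":0,"ax":0,"ay":0,"az":0,"claw":4.5}
    - {"tx":-1.5,"ty":-2.8,"tz":0,"ax":0,"ay":0,"az":0,"claw":4.5}
    - {"tx":-1.4,"ty":-2.75,"tz":0,"ax":0,"ay":0,"az":0,"claw":4.5}
    - {"tx":0,"ty":0,"tz":3,"ax":0,"ay":0,"az":0,"claw":4.5}
    - {"tx":0,"ty":0,"tz":3,"ax":0,"ay":0,"az":0,"claw":4.5}
    - {"tx":0,"ty":0,"tz":3,"ax":0,"ay":0,"az":0,"claw":4.5}
    - {"tx":0,"ty":0,"tz":3,"ax":0,"ay":0,"az":0,"claw":4.5}
    - {"tx":0,"ty":0,"tz":1.5,"ax":0,"ay":0,"az":0,"claw":4.5}
    - {"tx":0,"ty":0,"tz":0,"ax":0,"ay":0,"az":0,"claw":4.5}
    - {"tx":0,"ty":0,"tz":0,"ax":0,"ay":0,"az":0,"claw":4.5}

```text
time_s: 34.25
tcp_pos: [0.6058, -0.0242, 0.0642]
ee_rot: [[0.141, -0.99, -0.001], [-0.99, -0.141, -0.001], [0.001, 0.001, -1.0]]
wrist_force: [0.3, -0.0, 1.5]
gripper_width: 0.517
gripper_force: 0.0
```

```bash
sed -i 's/(.497,-.346,.028)/(.606,-.0225,.0225)/' st.py; python3 st.py
```

```text
tcp [ 0.6058 -0.0242  0.0642] yaw -81.88 tilt 0.08 q6 -4.9 | shift cm [-0.17 -0.05  4.17]
[ 13.   29.  -13.4   0.  -47.7  -4.9] [ 0.3 -0.   1.5] [ 0.083 -0.089 -0.03 ] 0.0 44.96377264449998
```

>>> drive_tool:
  rows:
    - {"tx":-0.15,"ty":0,"tz":1.5,"ax":0,"ay":0,"az":0,"claw":4.5}
    - {"tx":0,"ty":0,"tz":1.5,"ax":0,"ay":0,"az":0,"claw":4.5}
    - {"tx":0,"ty":0,"tz":1.1,"ax":0,"ay":0,"az":0,"claw":4.5}
    - {"tx":0,"ty":0,"tz":0,"ax":0,"ay":0,"az":0,"claw":4.5}
    - {"tx":0,"ty":0,"tz":0,"ax":0,"ay":0,"az":0,"claw":1.5}
    - {"tx":0,"ty":0,"tz":0,"ax":0,"ay":0,"az":0,"claw":1.5}
    - {"tx":0,"ty":0,"tz":0,"ax":0,"ay":0,"az":0,"claw":1.5}
    - {"tx":0,"ty":0,"tz":0,"ax":0,"ay":0,"az":0,"claw":1.5}
    - {"tx":0,"ty":0,"tz":0,"ax":0,"ay":0,"az":0,"claw":1.5}
    - {"tx":0,"ty":0,"tz":0,"ax":0,"ay":0,"az":0,"claw":1.5}

```text
time_s: 35.08
tcp_pos: [0.6062, -0.0214, 0.0244]
ee_rot: [[0.143, -0.99, 0.001], [-0.99, -0.143, 0.0], [0.0, -0.001, -1.0]]
wrist_force: [-0.3, 0.7, 3.3]
gripper_width: 0.251
gripper_force: 30.0
```

```bash
python3 st.py;  python3 arc.py 18
```

```text
tcp [ 0.6062 -0.0214  0.0244] yaw -81.79 tilt 0.08 q6 -5.1 | shift cm [0.11 0.04 0.19]
[ 13.3  31.9 -15.4   0.  -42.7  -5.1] [-0.3  0.7  3.3] [0.149 0.088 0.033] 29.996271952986717 21.865031648855183
now deg -36.88302601969993 r 0.04931557994516804
[-0.49 -0.51]
[-0.59 -0.38]
[-0.64 -0.3 ]
[-0.68 -0.2 ]
[-0.7  -0.11]
[-0.71 -0.01]
[-0.7   0.09]
[-0.68  0.19]
[-0.65  0.29]
[-0.6   0.38]
[-0.54  0.46]
[-0.47  0.53]
[-0.39  0.59]
[-0.3   0.64]
[-0.21  0.68]
[-0.11  0.7 ]
[-0.01  0.71]
[0.09 0.7 ]
```

>>> drive_tool:
  rows:
    - {"tx":-0.49,"ty":-0.51,"tz":0,"ax":0,"ay":0,"az":0,"claw":1.5}
    - {"tx":-0.59,"ty":-0.38,"tz":0,"ax":0,"ay":0,"az":0,"claw":1.5}
    - {"tx":-0.64,"ty":-0.3,"tz":0,"ax":0,"ay":0,"az":0,"claw":1.5}
    - {"tx":-0.68,"ty":-0.2,"tz":0,"ax":0,"ay":0,"az":0,"claw":1.5}
    - {"tx":-0.7,"ty":-0.11,"tz":0,"ax":0,"ay":0,"az":0,"claw":1.5}
    - {"tx":-0.71,"ty":-0.01,"tz":0,"ax":0,"ay":0,"az":0,"claw":1.5}
    - {"tx":-0.7,"ty":0.09,"tz":0,"ax":0,"ay":0,"az":0,"claw":1.5}
    - {"tx":-0.68,"ty":0.19,"tz":0,"ax":0,"ay":0,"az":0,"claw":1.5}
    - {"tx":-0.65,"ty":0.29,"tz":0,"ax":0,"ay":0,"az":0,"claw":1.5}

```text
time_s: 35.83
tcp_pos: [0.6083, 0.0388, 0.0244]
ee_rot: [[0.144, -0.99, 0.003], [-0.99, -0.144, 0.0], [0.0, -0.003, -1.0]]
wrist_force: [0.5, -2.1, 6.1]
gripper_width: 0.257
gripper_force: 30.0
```

```bash
python3 st.py; python3 arc.py 18|head -1
```

```text
tcp [0.6083 0.0388 0.0244] yaw -81.74 tilt 0.18 q6 -10.7 | shift cm [6.04 1.11 0.19]
[ 18.9  32.  -15.    0.1 -42.8 -10.7] [ 0.5 -2.1  6.1] [-0.282 -0.305 -0.04 ] 30.00265784561634 22.318856703160126
now deg 36.421254361113014 r 0.05158299117022278
```

>>> drive_tool:
  rows:
    - {"tx":-0.6,"ty":0.38,"tz":0,"ax":0,"ay":0,"az":0,"claw":1.5}
    - {"tx":-0.54,"ty":0.46,"tz":0,"ax":0,"ay":0,"az":0,"claw":1.5}
    - {"tx":-0.47,"ty":0.53,"tz":0,"ax":0,"ay":0,"az":0,"claw":1.5}
    - {"tx":-0.39,"ty":0.59,"tz":0,"ax":0,"ay":0,"az":0,"claw":1.5}
    - {"tx":-0.3,"ty":0.64,"tz":0,"ax":0,"ay":0,"az":0,"claw":1.5}
    - {"tx":-0.21,"ty":0.68,"tz":0,"ax":0,"ay":0,"az":0,"claw":1.5}
    - {"tx":-0.11,"ty":0.7,"tz":0,"ax":0,"ay":0,"az":0,"claw":1.5}
    - {"tx":-0.01,"ty":0.71,"tz":0,"ax":0,"ay":0,"az":0,"claw":1.5}
    - {"tx":0.09,"ty":0.7,"tz":0,"ax":0,"ay":0,"az":0,"claw":1.5}
    - {"tx":0,"ty":0,"tz":0,"ax":0,"ay":0,"az":0,"claw":1.5}

```text
time_s: 36.67
tcp_pos: [0.5497, 0.056, 0.0243]
ee_rot: [[0.143, -0.99, 0.002], [-0.99, -0.143, 0.001], [-0.001, -0.002, -1.0]]
wrist_force: [-1.3, 0.6, 6.4]
gripper_width: 0.253
gripper_force: 30.0
```

```bash
python3 st.py; python3 arc.py 18|head -1
```

```text
tcp [0.5497 0.056  0.0243] yaw -81.76 tilt 0.12 q6 -14.4 | shift cm [ 8.58 -4.44  0.19]
[ 22.6  27.9 -23.4  -0.  -38.6 -14.4] [-1.3  0.6  6.4] [0.333 0.351 0.009] 30.009953677654266 21.97680617006602
now deg 109.65781998737512 r 0.050778803859444735
```

At the exit, but pads press down on the ball (6 N), so I'll regrip a little lower before lifting.

>>> drive_tool:
  rows:
    - {"tx":0,"ty":0,"tz":0,"ax":0,"ay":0,"az":0,"claw":3.2}
    - {"tx":0,"ty":0,"tz":0,"ax":0,"ay":0,"az":0,"claw":3.2}
    - {"tx":0,"ty":0,"tz":0.15,"ax":0,"ay":0,"az":0,"claw":3.2}
    - {"tx":0,"ty":0,"tz":0,"ax":0,"ay":0,"az":0,"claw":1.5}
    - {"tx":0,"ty":0,"tz":0,"ax":0,"ay":0,"az":0,"claw":1.5}
    - {"tx":0,"ty":0,"tz":0,"ax":0,"ay":0,"az":0,"claw":1.5}
    - {"tx":0,"ty":0,"tz":0,"ax":0,"ay":0,"az":0,"claw":1.5}
    - {"tx":0,"ty":0,"tz":0,"ax":0,"ay":0,"az":0,"claw":1.5}

```text
time_s: 37.33
tcp_pos: [0.5496, 0.055, 0.0218]
ee_rot: [[0.142, -0.99, -0.001], [-0.99, -0.142, -0.0], [0.0, 0.001, -1.0]]
wrist_force: [-0.4, 0.4, 0.1]
gripper_width: 0.249
gripper_force: 29.9
```

```bash
python3 st.py
```

```text
tcp [0.5496 0.055  0.0218] yaw -81.82 tilt 0.03 q6 -14.3 | shift cm [ 8.48 -4.48 -0.07]
[ 22.5  28.2 -23.4  -0.  -38.5 -14.3] [-0.4  0.4  0.1] [ 0.119 -0.001  0.039] 29.896147549152374 21.62366892620654
```

>>> drive_tool:
  rows:
    - {"tx":0,"ty":0,"tz":-0.5,"ax":0,"ay":0,"az":0,"claw":1.5}
    - {"tx":0,"ty":0,"tz":-0.5,"ax":0,"ay":0,"az":0,"claw":1.5}
    - {"tx":0,"ty":0,"tz":-1,"ax":0,"ay":0,"az":0,"claw":1.5}
    - {"tx":0,"ty":0,"tz":-2,"ax":0,"ay":0,"az":0,"claw":1.5}
    - {"tx":0,"ty":0,"tz":-2,"ax":0,"ay":0,"az":0,"claw":1.5}
    - {"tx":0,"ty":0,"tz":-2,"ax":0,"ay":0,"az":0,"claw":1.5}
    - {"tx":0,"ty":0,"tz":-2,"ax":0,"ay":0,"az":0,"claw":1.5}
    - {"tx":0,"ty":0,"tz":-1,"ax":0,"ay":0,"az":0,"claw":1.5}
    - {"tx":0,"ty":0,"tz":0,"ax":0,"ay":0,"az":0,"claw":1.5}

```text
time_s: 38.08
tcp_pos: [0.5515, 0.0557, 0.1355]
ee_rot: [[0.143, -0.99, 0.007], [-0.99, -0.143, 0.002], [-0.001, -0.007, -1.0]]
wrist_force: [0.2, -0.3, -0.2]
gripper_width: 0.252
gripper_force: 29.9
```

```bash
python3 st.py; python3 tray.py
```

```text
tcp [0.5515 0.0557 0.1355] yaw -81.78 tilt 0.39 q6 -14.3 | shift cm [ 8.53 -4.2  11.32]
[ 22.5  19.6 -16.9   0.  -53.1 -14.3] [ 0.2 -0.3 -0.2] [ 0.105 -0.053 -0.024] 29.895994663238525 21.891374068677717
[[429, 270, 89, 100, 1606]]
tray ((443.65899658203125, -328.6081237792969), (180.24693298339844, 152.073486328125), 12.714987754821777) [[339.0, -274.0], [372.0, -423.0], [548.0, -383.0], [515.0, -235.0]]
tcp [0.5515 0.0557 0.1355] yaw -81.78 tilt 0.39 q6 -14.3 | shift cm [36.49 16.16 -1.6 ]
```

The tray has been knocked to (0.444, -0.329). Checking where the first knob lies in it.

```bash
python3 -c "
import cv2; im=cv2.imread('pics/t2.png'); cv2.imwrite('pics/t3.png',cv2.resize(im[250:390,400:560],(640,560),interpolation=cv2.INTER_CUBIC))"
```

```text
(no output)
```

View pics/t3.png

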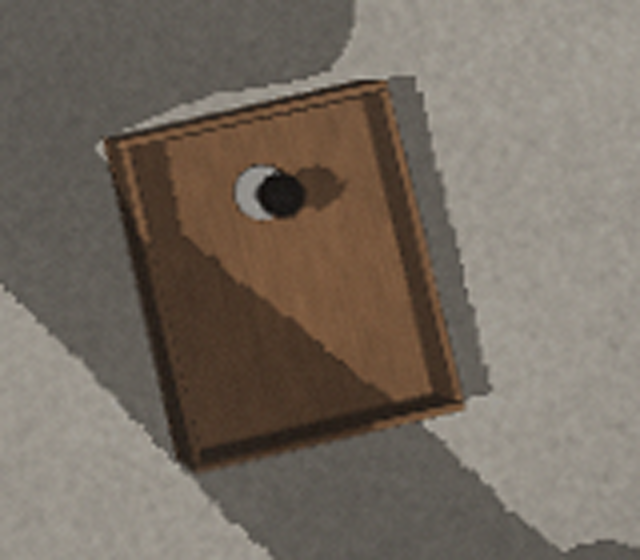

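The picture shows the first knob standing in the upper part of the tray, at (280,195). I'll place the second in the lower half.

>>> drive_tool:
  rows:
    - {"tx":2.46,"ty":1.33,"tz":0,"ax":0,"ay":0,"az":0,"claw":1.5}
    - {"tx":2.46,"ty":1.33,"tz":0,"ax":0,"ay":0,"az":0,"claw":1.5}
    - {"tx":2.46,"ty":1.33,"tz":0,"ax":0,"ay":0,"az":0,"claw":1.5}
    - {"tx":2.46,"ty":1.33,"tz":0,"ax":0,"ay":0,"az":0,"claw":1.5}
    - {"tx":2.46,"ty":1.33,"tz":0,"ax":0,"ay":0,"az":0,"claw":1.5}
    - {"tx":2.46,"ty":1.33,"tz":0,"ax":0,"ay":0,"az":0,"claw":1.5}
    - {"tx":2.46,"ty":1.33,"tz":0,"ax":0,"ay":0,"az":0,"claw":1.5}
    - {"tx":2.46,"ty":1.33,"tz":0,"ax":0,"ay":0,"az":0,"claw":1.5}
    - {"tx":2.46,"ty":1.33,"tz":0,"ax":0,"ay":0,"az":0,"claw":1.5}
    - {"tx":2.46,"ty":1.33,"tz":0,"ax":0,"ay":0,"az":0,"claw":1.5}

```text
time_s: 38.97
tcp_pos: [0.4514, -0.2082, 0.1306]
ee_rot: [[0.142, -0.99, -0.003], [-0.99, -0.142, 0.001], [-0.001, 0.003, -1.0]]
wrist_force: [-0.3, 0.0, -1.3]
gripper_width: 0.252
gripper_force: 29.9
```

>>> drive_tool:
  rows:
    - {"tx":2.46,"ty":1.33,"tz":0,"ax":0,"ay":0,"az":0,"claw":1.5}
    - {"tx":2.46,"ty":1.33,"tz":0,"ax":0,"ay":0,"az":0,"claw":1.5}
    - {"tx":2.46,"ty":1.33,"tz":0,"ax":0,"ay":0,"az":0,"claw":1.5}
    - {"tx":2.46,"ty":1.33,"tz":0,"ax":0,"ay":0,"az":0,"claw":1.5}
    - {"tx":2.46,"ty":1.33,"tz":0,"ax":0,"ay":0,"az":0,"claw":1.5}
    - {"tx":0,"ty":0,"tz":0,"ax":0,"ay":0,"az":0,"claw":1.5}
    - {"tx":0,"ty":0,"tz":0,"ax":0,"ay":0,"az":0,"claw":1.5}

```text
time_s: 39.55
tcp_pos: [0.4033, -0.3391, 0.1303]
ee_rot: [[0.139, -0.99, -0.003], [-0.99, -0.139, 0.002], [-0.002, 0.003, -1.0]]
wrist_force: [0.1, 0.4, -1.0]
gripper_width: 0.252
gripper_force: 29.9
```

```bash
sed -i 's/(.606,-.0225,.0225)/(.405,-.338,.0275)/' st.py; python3 st.py
```

```text
tcp [ 0.4033 -0.3391  0.1303] yaw -81.99 tilt 0.2 q6 30.5 | shift cm [-0.06 -0.21 10.28]
[-22.4  17.8 -20.6  -0.  -51.9  30.5] [ 0.1  0.4 -1. ] [ 0.149 -0.02   0.057] 29.896333068609238 21.915857450501683
```

>>> drive_tool:
  rows:
    - {"tx":0,"ty":-0.7,"tz":2,"ax":0,"ay":0,"az":0,"claw":1.5}
    - {"tx":0,"ty":0,"tz":2.5,"ax":0,"ay":0,"az":0,"claw":1.5}
    - {"tx":0,"ty":0,"tz":2.5,"ax":0,"ay":0,"az":0,"claw":1.5}
    - {"tx":0,"ty":0,"tz":2,"ax":0,"ay":0,"az":0,"claw":1.5}
    - {"tx":0,"ty":0,"tz":1.3,"ax":0,"ay":0,"az":0,"claw":1.5}
    - {"tx":0,"ty":0,"tz":0,"ax":0,"ay":0,"az":0,"claw":1.5}
    - {"tx":0,"ty":0,"tz":0,"ax":0,"ay":0,"az":0,"claw":1.5}

```text
time_s: 40.13
tcp_pos: [0.4114, -0.3366, 0.0281]
ee_rot: [[0.144, -0.99, -0.003], [-0.99, -0.144, 0.001], [-0.001, 0.002, -1.0]]
wrist_force: [-0.1, -0.2, -0.9]
gripper_width: 0.251
gripper_force: 29.9
```

>>> drive_tool:
  rows:
    - {"tx":0,"ty":0,"tz":0,"ax":0,"ay":0,"az":0,"claw":3}
    - {"tx":0,"ty":0,"tz":0,"ax":0,"ay":0,"az":0,"claw":3.6}
    - {"tx":0,"ty":0,"tz":0,"ax":0,"ay":0,"az":0,"claw":3.6}
    - {"tx":0,"ty":0,"tz":-2,"ax":0,"ay":0,"az":0,"claw":3.6}
    - {"tx":0,"ty":0,"tz":-3,"ax":0,"ay":0,"az":0,"claw":3.6}
    - {"tx":0,"ty":0,"tz":-3,"ax":0,"ay":0,"az":0,"claw":3.6}
    - {"tx":0,"ty":0,"tz":-3,"ax":0,"ay":0,"az":0,"claw":3.6}
    - {"tx":0,"ty":0,"tz":-3,"ax":0,"ay":0,"az":0,"claw":3.6}
    - {"tx":-2.5,"ty":0,"tz":-3,"ax":0,"ay":0,"az":0,"claw":3.6}
    - {"tx":-2.5,"ty":0,"tz":0,"ax":0,"ay":0,"az":0,"claw":3.6}

```text
time_s: 40.97
tcp_pos: [0.4081, -0.29, 0.2063]
ee_rot: [[0.142, -0.99, 0.013], [-0.99, -0.142, -0.007], [0.008, -0.012, -1.0]]
wrist_force: [1.9, 0.1, -0.7]
gripper_width: 0.413
gripper_force: 0.0
```

>>> drive_tool:
  rows:
    - {"tx":-3,"ty":0,"tz":0,"ax":0,"ay":0,"az":0,"claw":3.6}
    - {"tx":-3,"ty":0,"tz":0,"ax":0,"ay":0,"az":0,"claw":3.6}
    - {"tx":-3,"ty":0,"tz":0,"ax":0,"ay":0,"az":0,"claw":3.6}
    - {"tx":-3,"ty":0,"tz":0,"ax":0,"ay":0,"az":0,"claw":3.6}
    - {"tx":-3,"ty":0,"tz":0,"ax":0,"ay":0,"az":0,"claw":3.6}
    - {"tx":-3,"ty":0,"tz":0,"ax":0,"ay":0,"az":0,"claw":3.6}
    - {"tx":-3,"ty":0,"tz":0,"ax":0,"ay":0,"az":0,"claw":3.6}
    - {"tx":0,"ty":0,"tz":0,"ax":0,"ay":0,"az":0,"claw":3.6}
    - {"tx":0,"ty":0,"tz":0,"ax":0,"ay":0,"az":0,"claw":3.6}

```text
time_s: 41.72
tcp_pos: [0.3748, -0.0791, 0.2001]
ee_rot: [[0.146, -0.989, 0.003], [-0.989, -0.146, 0.001], [-0.0, -0.003, -1.0]]
wrist_force: [0.1, 0.0, -0.2]
gripper_width: 0.413
gripper_force: 0.0
```

```bash
python3 st.py; python3 tray.py; python3 -c "
from h import *
im,d,s=look('top','t4.png'); P=cloud('top',d)
blob(P,.046,.062,(.448,.338),.056)
for c in [(365,155,478,272),]: pass
print('cover plate z spread', [P[v,u,2].round(4) for v,u in [(285,130),(285,210),(345,130),(345,205)]])"
```

```text
tcp [ 0.3748 -0.0791  0.2001] yaw -81.59 tilt 0.16 q6 -4.3 | shift cm [26.06  0.85 17.25]
[ 12.7  -1.3 -32.6   0.  -58.6  -4.3] [ 0.1  0.  -0.2] [ 0.014 -0.052  0.005] 0.0 35.93871970619254
[[429, 270, 89, 100, 1577]]
tray ((443.4048767089844, -328.8310852050781), (179.85897827148438, 151.9500274658203), 13.199604988098145) [[339.0, -275.0], [373.0, -423.0], [548.0, -382.0], [514.0, -234.0]]
tcp [ 0.3748 -0.0791  0.2001] yaw -81.59 tilt 0.16 q6 -4.3 | shift cm [25.71 -3.12  5.01]
n 225 c [450.1 337.5] size [90.2 12.7] long axis 88.1 z 0.0619
cover plate z spread [np.float64(0.0224), np.float64(0.0167), np.float64(0.0198), np.float64(0.0191)]
```

View pics/t4.png

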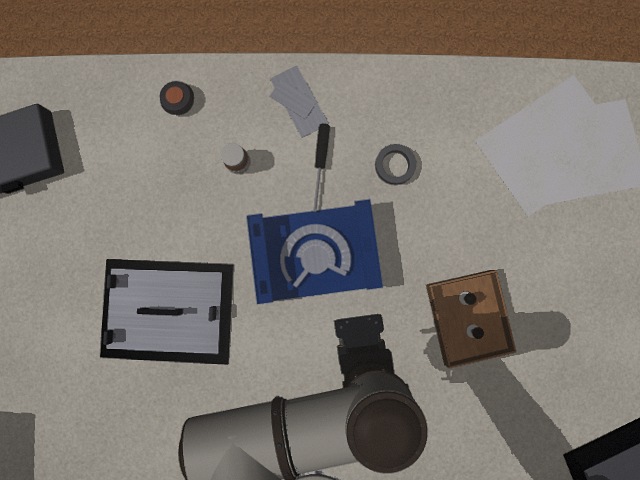

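The track is empty, and both knobs stand in the tray at (469,298) and (477,332). The cover lies on the mat with its handle at (160,311), 2 mm from the centre, and all three wings lie square to the plate. The bystanders have not moved and the robot is clear.

```bash
python3 -c "
from h import *
print(finish_job())"
```

```text
the job is handed in; nothing more can be done
None
```

The job is handed in: all three screws were turned to their stops before the cover came off, the cover lies flat at the centre of the mat, and both knobs (only two were present) stand in the tray; the hand-in gave no verdict.

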